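# Hang the last spanner on the spanner carousel

### The job

Close the fingers and push the spanner carousel's head round by its upright peg, counter-clockwise seen from above, until the free hook comes forward and the head is up against its stop, and lean on the peg there with about 12 N for half a second (touch it slowly, never more than 25 N). Then take the spanner out of its block and hang it by its eye on that free hook, pushed gently right back to the hook's collar so that the front of the hook stays free, and let go; press the spanner no harder than 20 N on the carousel, leave its head at the stop, and do not disturb the jar or the tape roll.

Things in the scene. Friction and masses are not known exactly. Their poses are not given: they have to be found in the camera images.
- carousel: Foot of the carousel: dark round disc of 170 mm diameter, 22 mm high, fixed to the bench, with a thin spindle. Origin on the bench at the turning axis (vertical z). Its own -x axis is the 'forward' direction, towards the robot give or take 0.3 rad.
- head (a joint): Turning angle of the carousel's grey head on the foot, rad, growing counter-clockwise seen from above. 0 is the hard stop, where the free hook points along the foot's -x axis; it starts between -1.9 and -1.0. Friction of about 0.12 N m holds it where it is left. Four hooks, 90 degrees apart; three carry spanners fixed to the head, which hang down to z = 61 mm.
- peg_top (a point): Centre of the top face of the upright steel push peg on the head's disc: 12 mm in diameter, 55 mm from the turning axis, from z = 178 to 217 mm. Seen from above it stands 120 degrees counter-clockwise from the free hook. The disc is 132 mm in diameter, z = 172 to 178 mm; below it the column is 32 mm in diameter.
- hook_collar (a point): On the free hook, centre of the collar's front face, 88 mm from the turning axis, z = 160 mm. Its -x axis points outward along the hook, z up. Level round bar of 7 mm, its axis through this point; collar disc of 18 mm. At the outer end it turns up to a lip: lip top 7.5 mm above the bar's axis, inner face 22 mm and outermost point 29 mm out from the collar.
- spanner: Loose flat steel spanner, 8 mm thick (its x), 30 mm wide at the eye (its y), 112 mm tall, about 90 g, standing upright with its eye up in the slotted block. Origin at the centre of its lower end (open jaws, 26 mm wide); z runs up to the eye. Either face may go on the hook first.
- eye (a point): Centre of the spanner's eye, 95 mm above its lower end; axes as the spanner. Rectangular hole through the thickness, 11 mm wide (y), 15 mm tall (z), in a plate 30 mm wide that reaches 19 mm above and 17 mm below this point. Grip its flat sides at y = +-15 mm. When it hangs, the eye's centre lies about 4 mm below the bar's axis.
- stand: Black slotted block 60 x 70 x 40 mm, fixed to the bench, origin at the centre of its underside. The spanner stands in its slot (11 x 30 mm, 30 mm deep); lift it straight up by at least 35 mm to clear.
- paste_jar: Bystander: small jar with yellow lid, 34 mm diameter, 43 mm high, origin under its centre.
- tape_roll: Bystander: roll of black tape lying flat, 60 mm diameter, 19 mm high, origin under its centre.

How it is judged:
On the way, in this order (a step that is already met when the one before it is completed fails the run):
1. the head is turned up against its stop (within 0.02 rad) and the fingers lean on it with more than 7 N for 0.3 s (value of joint head above -0.02 rad and contact force between the fingers and head above 7 N), for 0.3 s.
2. the eye is on the free hook, behind the lip (x of eye in the frame of hook_collar between -0.02 and 0 m and distance between eye and hook_collar below 0.022 m), for 0.1 s.
At the end, for the whole second after the job is handed in: The spanner hangs still by its eye on the free hook, upright within 0.2 rad, its face within 4 mm of the collar (eye centre within 8 mm of the collar face along the hook), released; the head still stands within 0.04 rad of its stop (value of joint head above -0.04 rad and x of eye in the frame of hook_collar between -0.008 and -0.001 m and y of eye in the frame of hook_collar between -0.006 and 0.006 m and z of eye in the frame of hook_collar between -0.008 and 0.001 m and angle between spanner's own z axis and vertical below 0.2 rad and linear speed of spanner below 0.03 m/s and velocity of joint head between -0.05 and 0.05 rad/s); the robot touches nothing.
It fails at once if the robot presses on the carousel's head with more than 25 N (contact force between any of the fingers, the arm and head above 25 N).
It fails at once if the spanner is pressed on the carousel's head with more than 20 N (contact force between spanner and head above 20 N).
It fails at once if the jar or the tape roll is moved by more than 15 mm (distance of any of paste_jar, tape_roll from where it was at the start of the episode above 0.015 m).
It also fails if it takes over 72 s, if anything falls off the work surface, if the arm or the gripper's body presses on something with over 40 N, if the wrist force passes 120 N, or if a joint passes its speed limit or range.

### The arm

A 7-joint arm with a two-finger parallel gripper is mounted at the origin on a cart in front of the work surface, level with it; the furniture and walls round the work are solid. World frame = base frame: x ahead of the robot, y to its left, z up, the work surface at z = 0. Lengths are in m, angles in rad, forces in N, time in s.
With the tool pointing down it reaches from about 0.425 to 1.025 m from the base axis. Payload 3.6 kg.
Tool frame: the origin (TCP) lies at the very end of the fingers, on their centre line; the grasp point (between the pads) lies 19 mm behind it; z points along the fingers, y is the direction in which the jaws open and shut (so a half turn about z gives the same grasp; the last joint's range is limited). The gripper opens to 85 mm and grips with 20 to 120 N. Pads are 22 mm wide; open, the fingers measure 114 mm over their backs; the gripper's body (76 mm by 85 mm) begins 54 mm behind the grasp point. The pads swing forward as they close: fully open they stand 13 mm farther back than shut.
Start: joints at [1.194, 0.591, 0.048, 1.609, -0.033, 0.943, -0.034], TCP at [0.202, -0.696, 0.231] pointing down, gripper open.
Joint ranges: [-2.69, 2.69], [-0.47, 2.24], [-1.27, 1.36], [0.19, 2.51], [-1.53, 4.68], [0.08, 2.07], [-3.09, 3.09]. Speed limits (rad/s): [2.57, 2.57, 3.14, 3.14, 3.14, 3.14, 3.14].

### API

Orientations are given as a unit quaternion [x, y, z, w].
In Python, from rig import manip, cams, job_done gives the robot as it stands. The module is installed in compiled form; this text tells all that it offers.
- The arm moves only by the tool drive_tool, never from a script. Its argument "motion" is a list of rows, each an object with "grip": the gripper's target within -1 to 1 (fully open at 1, half-way at 0, shut at -1); "travel": the shift along the tool's x, y, z in cm, a list of three; "angular": the turn, a rotation vector about the tool's x, y, z in rad, a list of three. In form: [{"grip": grip, "travel": [x, y, z], "angular": [ax, ay, az]}, ...]. A call has 1 to 20 rows; each row is the pose to reach, as a shift and turn from the pose commanded when the call began, along the tool's axes at that moment; what a row does not reach only later rows make up. A row lasts 1/12 s, in which the tool goes at most 41.7 mm and 7.16 degrees, less where a joint would pass 70% of its speed; a pose out of reach is approached as far as the arm can. A call with a gripper value outside its range is refused whole. The fingers move at their own pace and stop on an object; "squeeze" is the grip in N (left out, the last holds). Time passes only in rows, so rows that repeat a pose let the fingers close. It gives the time, the measured TCP pose, the force and the opening at its end, in the units of the state.
- manip.get_state(): the state, without advancing time (a new reading comes with each control period).
- cams.get_image(name): name is "scene" or "side" or "wrist"; returns a dict with "frame" (384x512x3 uint8, red, green, blue), "range_z" (384x512 float32, m along the optical axis (not along the pixel's ray), 0 where there is no reading), "fov_y" (degrees; the focal length in pixels is half the picture's height over the tangent of half this angle, whatever the lens; pixels are square), "cx", "cy" (the principal point, pixels), "extrinsics" (4x4, takes a point from camera to world coordinates). Camera axes: x right, y down, z forward; pixel columns grow to the right and rows downward; lengths in m; the calibration is good to about 2 mm. A picture is of the moment at which its call begins.
- job_done(): hands the job in, once; it reports no verdict.
The state is a dict: "time": time; "joints": joint angles; "qd": joint speeds; "joint_torque": joint torques, N m; "tcp_pos": TCP position; "orientation": TCP orientation; "contact_force": force on the tool from outside, world axes, zero at the start; "moment": the same for the moment, N m; "opening": finger opening in m.
Only numpy, scipy, OpenCV 4.12 (cv2) and the standard library are available. Lean on these libraries where they do the work, as an engineer would, in place of code of your own. Each camera call takes 0.05 s, during which the arm holds its last target.

## Working session

There is one attempt and no reset: what is moved stays moved. The work goes in short steps, Python scripts to look and compute and a tool call to move; the robot and the scene stay as the last step left them, time stands still between calls to the robot, and variables do not carry over. Pictures are saved under pics/ and viewed, and the job is handed in when it is done.

Besides the shell and the picture viewer there is one more tool, called after "Emit:" as name([rows], argument=value, ...), one row to a line, values as JSON. drive_tool: Moves the arm, as the interface text tells. Its arguments: {"type":"object","properties":{"motion":{"type":"array"},"squeeze":{"type":"number"}},"required":["motion"]}

```bash
mkdir -p pics
cat > h.py <<'E'
import numpy as np, cv2, json
from rig import manip, cams, job_done
def snap(n,f):
    im=cams.get_image(n); np.savez(''+f+'.npz',**{k:v for k,v in im.items()}); cv2.imwrite('pics/'+f+'.png',im['frame'][:,:,::-1]); return im
def load(f):
    return dict(np.load(''+f+'.npz'))
def cloud(im):
    H,W=im['range_z'].shape; f=H/2/np.tan(np.radians(float(im['fov_y']))/2)
    u,v=np.meshgrid(np.arange(W),np.arange(H)); z=im['range_z']
    p=np.stack([(u-im['cx'])/f*z,(v-im['cy'])/f*z,z],-1)
    E=np.array(im['extrinsics']); q=p@E[:3,:3].T+E[:3,3]; q[z<=0]=np.nan; return q
E
python3 - <<'E'
from h import *
for n in ['scene','side','wrist']:
    im=snap(n,n+'0'); print(n,im['fov_y'],im['cx'],im['cy'],np.round(im['extrinsics'],3).tolist())
s=manip.get_state(); print(s)
E
```

```text
scene 43.457901353553865 252.9259509499234 187.93583647407746 [[0.898, -0.276, 0.344, 0.21], [-0.441, -0.562, 0.7, -0.52], [0.0, -0.78, -0.626, 0.792], [0.0, 0.0, 0.0, 1.0]]
side 47.062712696663034 257.7615033679066 192.2294369306728 [[-0.886, -0.31, 0.345, 0.248], [-0.463, 0.588, -0.663, 0.765], [0.002, -0.747, -0.665, 0.722], [0.0, 0.0, 0.0, 1.0]]
wrist 58.905432304850265 256.4858908111743 191.87594125131193 [[0.277, -0.917, -0.287, 0.275], [-0.961, -0.265, -0.08, -0.674], [-0.003, 0.298, -0.955, 0.372], [0.0, 0.0, 0.0, 1.0]]
{'time': 0.15, 'joints': array([ 1.19450023,  0.59191346,  0.04831647,  1.6095312 , -0.03329627,
        0.94270837, -0.03369751]), 'qd': array([ 0.00053108, -0.00334701, -0.00016239, -0.00503978,  0.0008435 ,
        0.00107561,  0.00053028]), 'joint_torque': array([ 2.59245979e-03, -5.49252677e+01,  1.54944297e+00, -1.98455662e+01,
        9.53385257e-03,  5.70719247e-03,  6.62738941e-06]), 'tcp_pos': array([ 0.20213349, -0.69558021,  0.2303987 ]), 'orientation': array([ 9.90013972e-01,  1.40966535e-01, -1.75200978e-04, -8.60134068e-04]), 'contact_force': array([0.19533281, 0.35938682, 0.29915172]), 'moment': array([-0.02682732, -0.00131663, -0.02285353]), 'opening': 0.08551081679096698}
```

View pics/scene0.png

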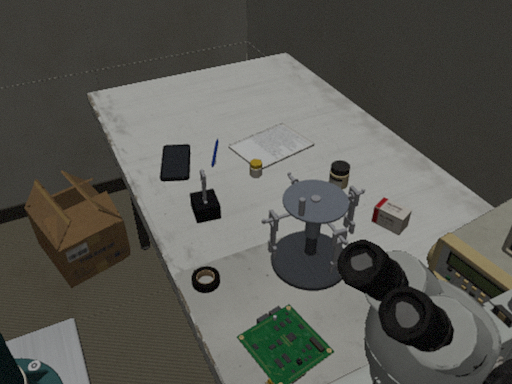

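View pics/side0.png

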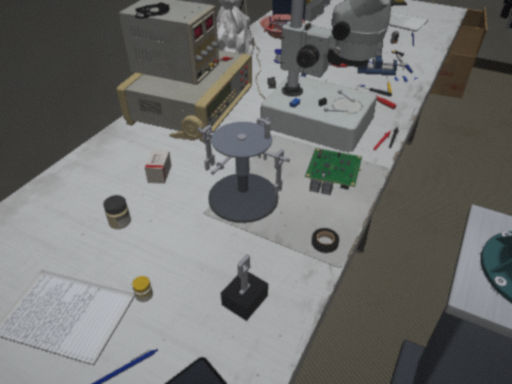

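View pics/wrist0.png

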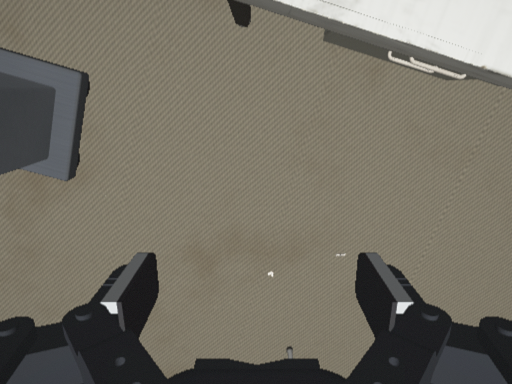

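The scene view shows the disc (315,200) with its peg (302,205), the block and spanner (205,200), the yellow jar (256,168) and the tape (206,279). A hook with no spanner points away at about (292,180).

Run:
```python
from h import *
from scipy.optimize import least_squares
def fitc(xy):
    r=least_squares(lambda p:np.hypot(xy[:,0]-p[0],xy[:,1]-p[1])-p[2],[*xy.mean(0),.05]);return r.x
for n in ['scene0','side0']:
    im=load(n);q=cloud(im)
    for px in ([(315,200),(302,205),(292,180),(205,200),(256,168),(206,290)] if n[1]=='c' else [(240,140),(265,125),(243,270),(142,285),(325,238)]):
        print(n,px,q[px[1],px[0]].round(3))
    # disc
    P=q.reshape(-1,3); C=im['frame'].reshape(-1,3)
    ok=np.isfinite(P[:,0]); P=P[ok]
    c0=np.array([q[200,315][:2] if n[1]=='c' else q[140,240][:2]]).ravel()
    m=(abs(P[:,2]-.178)<.004)&(np.hypot(*(P[:,:2]-c0).T)<.15)
    D=P[m]; hull=cv2.convexHull(D[:,:2].astype(np.float32))[:,0]
    (cx,cy),r=cv2.minEnclosingCircle(D[:,:2].astype(np.float32)); print('disc',cx,cy,r,np.median(D[:,2]), fitc(hull))
    m=(P[:,2]>.19)&(P[:,2]<.225)&(np.hypot(*(P[:,:2]-[cx,cy]).T)<.09); T=P[m]; print('above disc',len(T)); 
    t=T[T[:,2]>.212]; print('pegtop',t.mean(0),len(t),t.std(0))
    # foot rim
    m=(abs(P[:,2]-.022)<.004)&(np.hypot(*(P[:,:2]-[cx,cy]).T)<.11);D=P[m];(a,b),r=cv2.minEnclosingCircle(D[:,:2].astype(np.float32));print('foot',a,b,r)
    # hooks z 0.13-.17
    m=(P[:,2]>.15)&(P[:,2]<.176)&(np.hypot(*(P[:,:2]-[cx,cy]).T)<.14)&(np.hypot(*(P[:,:2]-[cx,cy]).T)>.075);D=P[m]
    ang=np.degrees(np.arctan2(D[:,1]-cy,D[:,0]-cx)); print(np.histogram(ang,36,(-180,180))[0])
    m=(P[:,2]>.06)&(P[:,2]<.14)&(np.hypot(*(P[:,:2]-[cx,cy]).T)<.14)&(np.hypot(*(P[:,:2]-[cx,cy]).T)>.075);D=P[m]
    ang=np.degrees(np.arctan2(D[:,1]-cy,D[:,0]-cx)); print(np.histogram(ang,36,(-180,180))[0])
```

```text
scene0 (315, 200) [0.638 0.076 0.181]
scene0 (302, 205) [0.592 0.051 0.205]
scene0 (292, 180) [0.64  0.168 0.166]
scene0 (205, 200) [0.498 0.328 0.042]
scene0 (256, 168) [0.671 0.401 0.034]
scene0 (206, 290) [0.406 0.097 0.01 ]
disc 0.6414569616317749 0.07768827676773071 0.09561007469892502 0.1784026750807709 [0.64109711 0.06215779 0.09004199]
above disc 87
pegtop [0.59231018 0.05409014 0.21626917] 30 [0.0029416  0.00302877 0.00150531]
foot 0.6396064758300781 0.07998562604188919 0.08036621659994125
[ 56   0   0   0   0   0   0  25 115  45   0   0   0   0   0   0   0 114
  45   0   0   0   0   0   0   0  44  12   0   0   0   0   0   0   8  95]
[ 72   0   0   0   0   0   0   0 162  25   0   0   0   0   0   0  10 139
  85   1   0   0   0   0   0   0   0   0   0   0   0   0   0   0  13 102]
side0 (240, 140) [0.641 0.093 0.179]
side0 (265, 125) [0.596 0.064 0.214]
side0 (243, 270) [0.5   0.337 0.094]
side0 (142, 285) [0.671 0.42  0.042]
side0 (325, 238) [0.42  0.113 0.002]
disc 0.6423322558403015 0.0823986679315567 0.09336976706981659 0.17685576407585085 [0.64038647 0.06659307 0.08405714]
above disc 68
pegtop [0.59447754 0.05864561 0.2150853 ] 19 [0.00276098 0.0029647  0.00127587]
foot 0.6421027183532715 0.08478999882936478 0.07812967151403427
[24  0  0  0  0  0  0  0 36 32  0  0  0  0  0  0  6 59 65  0  0  0  0  0
  0  0 78 10  0  0  0  0  0  0 23 92]
[ 36   0   0   0   0   0   0   0  18  10   0   0   0   0   0   0  12  87
 109   0   0   0   0   0   0   0   0   0   0   0   0   0   0   0  31 100]
```

Run:
```python
from h import *
A=[]
for n in ['scene0','side0']:
    q=cloud(load(n)).reshape(-1,3); A.append(q[np.isfinite(q[:,0])])
P=np.vstack(A)
# height map 5cm
for y in np.arange(.6,-.75,-.05):
    row=[]
    for x in np.arange(.2,1.2,.05):
        m=(abs(P[:,0]-x)<.025)&(abs(P[:,1]-y)<.025); row.append('%4d'%(P[m,2].max()*100) if m.sum()>1 else '   .')
    print('%5.2f'%y,''.join(row))
for i,n in enumerate(['scene','side']):
    Q=A[i]; m=(Q[:,2]>.05)&(Q[:,2]<.13)&(np.hypot(Q[:,0]-.5,Q[:,1]-.33)<.05); T=Q[m]
    c=T[:,:2].mean(0); w,v=np.linalg.eigh(np.cov((T[:,:2]-c).T)); print(n,len(T),T.min(0),T.max(0),T.mean(0),np.sqrt(w),np.degrees(np.arctan2(v[1,1],v[0,1])))
    m=(abs(Q[:,2]-.04)<.004)&(np.hypot(Q[:,0]-.5,Q[:,1]-.33)<.06);T=Q[m]; print('block',cv2.minAreaRect(T[:,:2].astype(np.float32)))
    m=(abs(Q[:,2]-.041)<.005)&(np.hypot(Q[:,0]-.67,Q[:,1]-.41)<.04);T=Q[m]; print('jar',cv2.minEnclosingCircle(T[:,:2].astype(np.float32)))
    m=(abs(Q[:,2]-.019)<.005)&(np.hypot(Q[:,0]-.41,Q[:,1]-.12)<.06);T=Q[m]; print('tape',cv2.minEnclosingCircle(T[:,:2].astype(np.float32)))
```

```text
0.60  -74 -74 -74   0   0   1   1   1   0   1   1   1   1   1   0   0   0   0   0  34
 0.55  -74 -74 -74   0   0   1   1   1   1   1   1   1   1   1   1   0   0   0   0  36
 0.50  -74 -74 -74   0   0   1   1   1   1   0   1   1   1   1   1   0   0   0   0  37
 0.45  -74 -74 -73   0   0   0   1   0   0   4   4   1   1   1   1   0   0   0   0  39
 0.40    . -74 -74   0   0   0   3   0   0   4   4   0   0   0   0   0   0   0   0  40
 0.35    .   .   .   0   0   4  12   4   0   0   0   0   0   0   0   0   0   0   0  42
 0.30    .   .   .   0   0   4  12   4   0   0   0   0   0   6   6   0   0   0   0  43
 0.25    .   .   .   0   0   0   0   0   0   0   0   0   0   6   6   0   0   0   0  44
 0.20    .   .   .   0   0   0   0   0   0  16   0   0   0   0   0   0   0   0   0  46
 0.15    .   .   .   0   2   2   0   1  18  18  17   0   0   5   5   0   0   0   0  44
 0.10    .   .   .   0   2   2   0  17  18  18  18  17   0   5   5   0   0   0   0  39
 0.05    .   . -75   0   0   0   0  17  21  18  18  17   0   5   5   0   0   0   0  37
-0.00    . -74 -74   0   0   3   3   3  17  18   0   0   
[... 1362 characters left out ...]
 [0.00222053 0.0079985 ] 87.76369384835422
block ((0.4974927306175232, 0.3356306552886963), (0.07621162384748459, 0.06083965301513672), 80.79701232910156)
jar ((0.6754001975059509, 0.4154261350631714), 0.018006935715675354)
tape ((0.4152349829673767, 0.12541458010673523), 0.03136080503463745)
side 287 [0.49395889 0.32050656 0.05033827] [0.50607987 0.35083737 0.12480587] [0.49842866 0.3379866  0.09610324] [0.00195457 0.00821105] 78.08358567004554
block ((0.5000827312469482, 0.33545589447021484), (0.07191938906908035, 0.06142348051071167), 80.62476348876953)
jar ((0.6780033111572266, 0.417902410030365), 0.017223462462425232)
tape ((0.4167206585407257, 0.12614315748214722), 0.03149403631687164)
```

Emit:
drive_tool([
  {"grip":1,"travel":[0,0,-42],"angular":[0,0,0]},
  {"grip":1,"travel":[0,0,-42],"angular":[0,0,0]},
  {"grip":1,"travel":[0,0,-42],"angular":[0,0,0]},
  {"grip":1,"travel":[0,0,-42],"angular":[0,0,0]},
  {"grip":1,"travel":[0,0,-42],"angular":[0,0,0]},
  {"grip":1,"travel":[0,0,-42],"angular":[0,0,0]},
  {"grip":1,"travel":[0,0,-42],"angular":[0,0,0]},
  {"grip":1,"travel":[0,0,-42],"angular":[0,0,0]},
  {"grip":1,"travel":[0,0,-42],"angular":[0,0,0]},
  {"grip":1,"travel":[0,0,-42],"angular":[0,0,0]},
  {"grip":1,"travel":[0,0,-42],"angular":[0,0,0]},
], squeeze=40)

```text
time: 1.07
tcp_pos: [0.2024, -0.6969, 0.6607]
orientation: [0.99, 0.141, 0.001, 0.007]
contact_force: [-0.5, 0.7, 1.5]
opening: 0.0852
```

```bash
cat >> h.py <<'E'
from scipy.spatial.transform import Rotation as R
def st():
    s=manip.get_state(); r=R.from_quat(s['orientation']); M=r.as_matrix()
    print('t %.2f'%s['time'],'tcp',s['tcp_pos'].round(4),'yaw(x) %.2f'%np.degrees(np.arctan2(M[1,0],M[0,0])),'tilt',M[:,2].round(3),'F',s['contact_force'].round(2),'open',round(s['opening'],4),'q',s['joints'].round(2))
    return s,M
def delta(p,yaw=None):
    s,M=st(); d=M.T@(np.array(p)-s['tcp_pos'])*100
    print('travel',d.round(2))
    if yaw is not None:
        c,sn=np.cos(np.radians(yaw)),np.sin(np.radians(yaw))
        T=np.array([[c,sn,0],[sn,-c,0],[0,0,-1]]); print('ang',R.from_matrix(M.T@T).as_rotvec().round(3))
E
python3 -c "
from h import *
delta([.5,.2,.65]);delta([.5,.2,.6],-63)"
```

```text
t 1.07 tcp [ 0.2024 -0.6969  0.6607] yaw(x) 16.20 tilt [ 0.005 -0.014 -1.   ] F [-0.54  0.65  1.48] open 0.0852 q [ 1.18  0.45  0.08  0.88 -0.04  1.8  -0.04]
travel [ 5.361e+01 -7.783e+01 -6.000e-02]
t 1.07 tcp [ 0.2024 -0.6969  0.6607] yaw(x) 16.20 tilt [ 0.005 -0.014 -1.   ] F [-0.54  0.65  1.48] open 0.0852 q [ 1.18  0.45  0.08  0.88 -0.04  1.8  -0.04]
travel [ 53.6  -77.9    4.94]
ang [ 0.012 -0.011  1.382]
```

Emit:
drive_tool([
  {"grip":1,"travel":[18,-26,0],"angular":[0,0,-0.5]},
  {"grip":1,"travel":[18,-26,0],"angular":[0,0,-0.5]},
  {"grip":1,"travel":[18,-26,0],"angular":[0,0,-0.5]},
  {"grip":1,"travel":[18,-26,0],"angular":[0,0,-0.5]},
  {"grip":1,"travel":[18,-26,0],"angular":[0,0,-0.5]},
  {"grip":1,"travel":[18,-26,0],"angular":[0,0,-0.5]},
  {"grip":1,"travel":[18,-26,0],"angular":[0,0,-0.5]},
  {"grip":1,"travel":[18,-26,0],"angular":[0,0,-0.5]},
])

```text
time: 1.73
tcp_pos: [0.3044, -0.3912, 0.6516]
orientation: [0.923, 0.384, 0.001, -0.0]
contact_force: [1.2, 0.8, 1.0]
opening: 0.0851
```

```bash
python3 -c "
from h import *
delta([.45,.2,.65],117)"
```

```text
t 1.73 tcp [ 0.3044 -0.3912  0.6516] yaw(x) 45.18 tilt [ 0.001  0.001 -1.   ] F [1.2  0.81 1.02] open 0.0851 q [ 0.95  0.05 -0.14  1.42  0.01  1.66  0.03]
travel [ 52.2  -31.34   0.23]
ang [ 1.000e-03 -1.000e-03 -1.254e+00]
```

Emit:
drive_tool([
  {"grip":1,"travel":[26,-16,0],"angular":[0,0,-0.7]},
  {"grip":1,"travel":[26,-16,0],"angular":[0,0,-0.7]},
  {"grip":1,"travel":[26,-16,0],"angular":[0,0,-0.7]},
  {"grip":1,"travel":[26,-16,0],"angular":[0,0,-0.7]},
  {"grip":1,"travel":[26,-16,0],"angular":[0,0,-0.7]},
  {"grip":1,"travel":[26,-16,0],"angular":[0,0,-0.7]},
  {"grip":1,"travel":[26,-16,0],"angular":[0,0,-0.7]},
  {"grip":1,"travel":[52,-31,0],"angular":[0,0,-1.25]},
  {"grip":1,"travel":[52,-31,0],"angular":[0,0,-1.25]},
  {"grip":1,"travel":[52,-31,0],"angular":[0,0,-1.25]},
  {"grip":1,"travel":[52,-31,0],"angular":[0,0,-1.25]},
  {"grip":1,"travel":[52,-31,0],"angular":[0,0,-1.25]},
  {"grip":1,"travel":[52,-31,0],"angular":[0,0,-1.25]},
  {"grip":1,"travel":[52,-31,0],"angular":[0,0,-1.25]},
  {"grip":1,"travel":[52,-31,0],"angular":[0,0,-1.25]},
  {"grip":1,"travel":[52,-31,0],"angular":[0,0,-1.25]},
])

```text
time: 3.07
tcp_pos: [0.4517, 0.1956, 0.6501]
orientation: [0.522, 0.853, 0.001, -0.002]
contact_force: [0.1, 0.0, -0.1]
opening: 0.0857
```

```bash
python3 -c "
from h import *
snap('wrist','w1');delta([.53,.16,.40],150)"
```

```text
t 3.12 tcp [0.4521 0.1926 0.6503] yaw(x) 116.84 tilt [-0.002  0.001 -1.   ] F [ 0.11 -0.28 -0.17] open 0.0853 q [ 0.29  0.09 -0.86  1.41  0.07  1.67 -0.1 ]
travel [-6.47  5.52 25.01]
ang [-0.001 -0.002 -0.579]
```

View pics/w1.png

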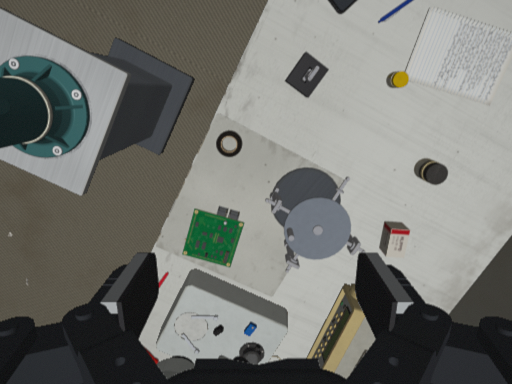

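The wrist view from above shows the disc (318,228), the free hook at (345,183), the spanner in its block (312,73), the tape (229,143) and the yellow jar (399,79).

Run:
```python
from h import *
im=load('w1'); f=im['frame'][:,:,::-1]
a=cv2.resize(f[160:280,250:380],None,fx=5,fy=5,interpolation=cv2.INTER_CUBIC)[:600,:650]
cv2.imwrite('pics/w1a.png',a)
b=cv2.resize(f[40:110,270:350],None,fx=8,fy=8,interpolation=cv2.INTER_CUBIC)
cv2.imwrite('pics/w1b.png',b)
q=cloud(im);P=q.reshape(-1,3);P=P[np.isfinite(P[:,0])]
for z,n in [(.178,'disc'),(.022,'foot')]:
    m=(abs(P[:,2]-z)<.005)&(np.hypot(P[:,0]-.641,P[:,1]-.08)<.1);D=P[m];print(n,cv2.minEnclosingCircle(D[:,:2].astype(np.float32)),D[:,2].mean(), cv2.minAreaRect(D[:,:2].astype(np.float32)))
m=(P[:,2]>.20)&(P[:,2]<.23)&(np.hypot(P[:,0]-.641,P[:,1]-.08)<.1);print('peg',P[m].mean(0),m.sum())
m=(P[:,2]>.06)&(P[:,2]<.13)&(np.hypot(P[:,0]-.5,P[:,1]-.335)<.05);T=P[m];print('sp',T.mean(0),m.sum(),cv2.minAreaRect(T[:,:2].astype(np.float32)))
for z,c,n in [(.04,(.5,.335),'block'),(.041,(.677,.416),'jar'),(.019,(.416,.126),'tape')]:
    m=(abs(P[:,2]-z)<.006)&(np.hypot(P[:,0]-c[0],P[:,1]-c[1])<.06);D=P[m][:,:2].astype(np.float32);print(n,cv2.minAreaRect(D))
m=(P[:,2]>.145)&(P[:,2]<.172)&(np.hypot(P[:,0]-.641,P[:,1]-.08)<.14)&(np.hypot(P[:,0]-.641,P[:,1]-.08)>.07);print(np.round(P[m],3)[::3])
```

```text
disc ((0.642039954662323, 0.0818045511841774), 0.09539332240819931) 0.17683564254322298 ((0.6429722309112549, 0.08198214322328568), (0.14583688974380493, 0.14507055282592773), 41.96493911743164)
foot ((0.6402855515480042, 0.08396212011575699), 0.07801753282546997) 0.019159395684015066 ((0.6212078928947449, 0.0974714457988739), (0.15497396886348724, 0.10597173869609833), 53.75533676147461)
peg [0.59234167 0.05825073 0.21264465] 47
sp [0.4973208  0.33469556 0.11240514] 107 ((0.49843695759773254, 0.3351660966873169), (0.028782149776816368, 0.007953429594635963), 80.71228790283203)
block ((0.498656690120697, 0.3360093832015991), (0.07027851045131683, 0.06005968898534775), 81.45844268798828)
jar ((0.6772249341011047, 0.4165496230125427), (0.03181765601038933, 0.03201582282781601), 43.05396270751953)
tape ((0.4154428243637085, 0.12664294242858887), (0.05857169255614281, 0.057815536856651306), 73.17233276367188)
[[ 0.644  0.198  0.161]
 [ 0.645  0.196  0.162]
 [ 0.644  0.192  0.159]
 [ 0.647  0.195  0.165]
 [ 0.646  0.192  0.16 ]
 [ 0.649  0.195  0.167]
 [ 0.647  0.19   0.161]
 [ 0.645  0.1
[... 3223 characters left out ...]
59]
 [ 0.628 -0.005  0.164]
 [ 0.634 -0.002  0.164]
 [ 0.64  -0.001  0.16 ]
 [ 0.624 -0.007  0.167]
 [ 0.631 -0.006  0.164]
 [ 0.635 -0.002  0.167]
 [ 0.643 -0.002  0.16 ]
 [ 0.624 -0.008  0.171]
 [ 0.633 -0.006  0.167]
 [ 0.638 -0.003  0.166]
 [ 0.645 -0.002  0.163]
 [ 0.625 -0.009  0.172]
 [ 0.638 -0.004  0.169]
 [ 0.645 -0.002  0.167]
 [ 0.64  -0.006  0.168]
 [ 0.648 -0.006  0.162]
 [ 0.64  -0.007  0.171]
 [ 0.647 -0.006  0.168]
 [ 0.645 -0.007  0.172]
 [ 0.653 -0.007  0.164]
 [ 0.638 -0.018  0.164]
 [ 0.649 -0.007  0.172]
 [ 0.636 -0.024  0.16 ]
 [ 0.636 -0.027  0.159]
 [ 0.641 -0.023  0.162]
 [ 0.636 -0.028  0.161]
 [ 0.635 -0.031  0.162]
 [ 0.635 -0.032  0.165]
 [ 0.637 -0.035  0.163]]
```

View pics/w1a.png

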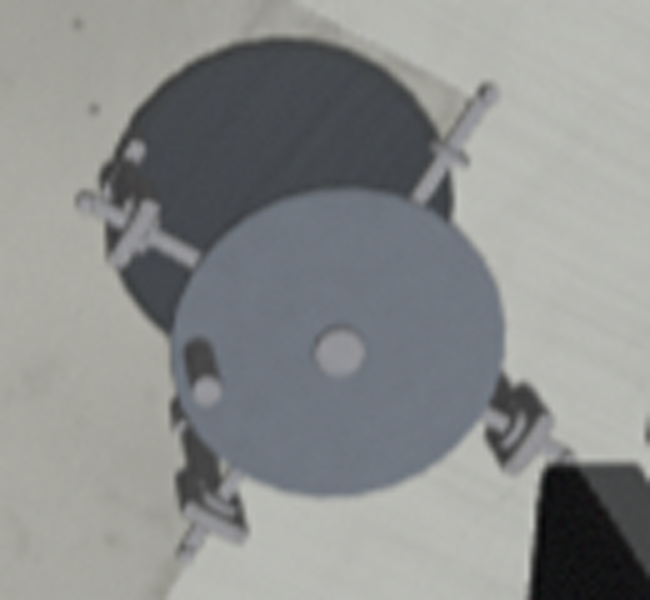

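View pics/w1b.png

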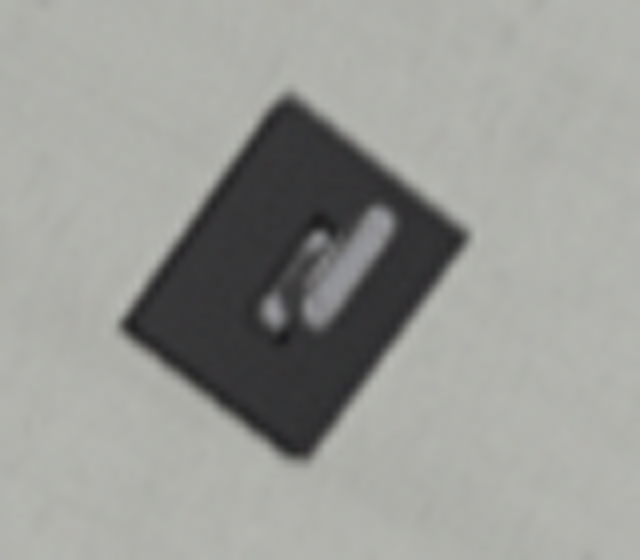

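```bash
python3 -c "
from h import *
delta([.5785,.087,.30],116);delta([.5785,.087,.19],116)"
```

```text
t 3.12 tcp [0.4521 0.1926 0.6503] yaw(x) 116.84 tilt [-0.002  0.001 -1.   ] F [ 0.11 -0.28 -0.17] open 0.0853 q [ 0.29  0.09 -0.86  1.41  0.07  1.67 -0.1 ]
travel [-15.19   6.57  34.99]
ang [-0.002 -0.002  0.015]
t 3.12 tcp [0.4521 0.1926 0.6503] yaw(x) 116.84 tilt [-0.002  0.001 -1.   ] F [ 0.11 -0.28 -0.17] open 0.0853 q [ 0.29  0.09 -0.86  1.41  0.07  1.67 -0.1 ]
travel [-15.21   6.59  45.99]
ang [-0.002 -0.002  0.015]
```

Emit:
drive_tool([
  {"grip":-1,"travel":[-15.2,6.6,35],"angular":[0,0,0]},
  {"grip":-1,"travel":[-15.2,6.6,35],"angular":[0,0,0]},
  {"grip":-1,"travel":[-15.2,6.6,35],"angular":[0,0,0]},
  {"grip":-1,"travel":[-15.2,6.6,35],"angular":[0,0,0]},
  {"grip":-1,"travel":[-15.2,6.6,35],"angular":[0,0,0]},
  {"grip":-1,"travel":[-15.2,6.6,35],"angular":[0,0,0]},
  {"grip":-1,"travel":[-15.2,6.6,35],"angular":[0,0,0]},
  {"grip":-1,"travel":[-15.2,6.6,35],"angular":[0,0,0]},
  {"grip":-1,"travel":[-15.2,6.6,35],"angular":[0,0,0]},
  {"grip":-1,"travel":[-15.2,6.6,35],"angular":[0,0,0]},
  {"grip":-1,"travel":[-15.2,6.6,35],"angular":[0,0,0]},
  {"grip":-1,"travel":[-15.2,6.6,35],"angular":[0,0,0]},
  {"grip":-1,"travel":[-15.2,6.6,35],"angular":[0,0,0]},
])

```text
time: 4.2
tcp_pos: [0.5801, 0.085, 0.3041]
orientation: [0.526, 0.85, 0.002, 0.001]
contact_force: [0.4, 0.3, 0.1]
opening: 0.0
```

```bash
python3 -c "
from h import *
snap('wrist','w2');delta([.5785,.087,.19],116)"
```

```text
t 4.25 tcp [0.5802 0.0853 0.3044] yaw(x) 116.56 tilt [ 0.005  0.001 -1.   ] F [0.25 1.53 0.23] open -0.0002 q [ 0.32  0.42 -0.74  1.83  0.33  1.01 -0.09]
travel [ 0.24 -0.13 11.44]
ang [0.005 0.001 0.01 ]
```

View pics/w2.png

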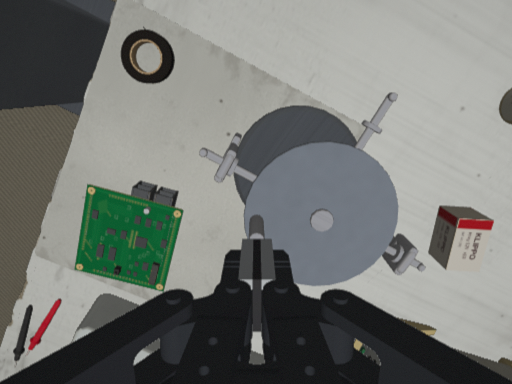

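```bash
cat >> h.py <<'E'
def proj(im,p):
    E=np.array(im['extrinsics']); c=E[:3,:3].T@(np.array(p)-E[:3,3]); f=384/2/np.tan(np.radians(float(im['fov_y']))/2)
    return (c[:2]/c[2]*f+[im['cx'],im['cy']]).round(1), c[2]
E
python3 - <<'E'
from h import *
im=load('w2')
for p in [(.5925,.058,.217),(.5925,.058,.178),(.5802,.0853,.3044),(.642,.082,.178)]: print(p,proj(im,p))
q=cloud(im);P=q.reshape(-1,3);P=P[np.isfinite(P[:,0])]
m=(P[:,2]>.195)&(P[:,2]<.23)&(np.hypot(P[:,0]-.642,P[:,1]-.082)<.1);print('peg',P[m].mean(0),m.sum())
for v in range(200,300,8): print(v,q[v,248].round(3),q[v,265].round(3))
m=(abs(P[:,2]-.178)<.005)&(np.hypot(P[:,0]-.641,P[:,1]-.08)<.1);D=P[m];print(cv2.minEnclosingCircle(D[:,:2].astype(np.float32)))
E
```

```text
(0.5925, 0.058, 0.217) (array([254.8, 237. ]), np.float64(0.2500839953515047))
(0.5925, 0.058, 0.178) (array([254.9, 217.5]), np.float64(0.2873234567755533))
(0.5802, 0.0853, 0.3044) (array([257. , 257.8]), np.float64(0.1577455650000499))
(0.642, 0.082, 0.178) (array([319.9, 218. ]), np.float64(0.2876796121131998))
peg [0.59254782 0.05995794 0.20845361] 218
200 [0.58  0.069 0.178] [0.593 0.076 0.178]
208 [0.584 0.063 0.177] [0.596 0.069 0.177]
216 [0.587 0.056 0.176] [0.6   0.062 0.175]
224 [0.59  0.05  0.177] [0.603 0.056 0.177]
232 [0.593 0.043 0.177] [0.606 0.049 0.177]
240 [0.571 0.094 0.31 ] [0.578 0.097 0.31 ]
248 [0.571 0.094 0.318] [0.578 0.097 0.317]
256 [0.572 0.094 0.323] [0.578 0.097 0.324]
264 [0.572 0.094 0.331] [0.578 0.097 0.33 ]
272 [0.572 0.093 0.335] [0.578 0.096 0.336]
280 [0.572 0.093 0.341] [0.578 0.096 0.34 ]
288 [0.572 0.095 0.348] [0.577 0.097 0.348]
296 [0.572 0.095 0.352] [0.576 0.098 0.353]
((0.6426969766616821, 0.08276700973510742), 0.09537914395332336)
```

Emit:
drive_tool([
  {"grip":-1,"travel":[0.2,-0.1,4],"angular":[0,0,0.01]},
  {"grip":-1,"travel":[0.2,-0.1,7],"angular":[0,0,0.01]},
  {"grip":-1,"travel":[0.2,-0.1,9],"angular":[0,0,0.01]},
  {"grip":-1,"travel":[0.2,-0.1,10.5],"angular":[0,0,0.01]},
  {"grip":-1,"travel":[0.2,-0.1,11.3],"angular":[0,0,0.01]},
  {"grip":-1,"travel":[0.2,-0.1,11.3],"angular":[0,0,0.01]},
  {"grip":-1,"travel":[0.2,-0.1,11.3],"angular":[0,0,0.01]},
])

```text
time: 4.83
tcp_pos: [0.5785, 0.0858, 0.1899]
orientation: [0.53, 0.848, 0.001, 0.001]
contact_force: [0.7, -0.0, 0.2]
opening: 0.0001
```

```bash
cat >> h.py <<'E'
AX=np.array([.6425,.082])
def tool(phi,off,z=.19,r=.055):
    a=np.radians(phi); p=AX+r*np.array([np.cos(a),np.sin(a)])-off*np.array([-np.sin(a),np.cos(a)]); return [*p,z],phi-90
def rel(phi,off,z=.19):
    s,M=st(); out=[]
    for ph,o in zip(phi,off):
        p,y=tool(ph,o,z); d=M.T@(np.array(p)-s['tcp_pos'])*100; y=np.radians(y); c,sn=np.cos(y),np.sin(y)
        w=R.from_matrix(M.T@np.array([[c,sn,0],[sn,-c,0],[0,0,-1]])).as_rotvec()
        print('%.1f %.4f'%(ph,o),d.round(2).tolist(),w.round(2).tolist())
E
python3 -c "
from h import *
rel([206]*5,[.025,.022,.019,.016,.013])
rel(range(206,290,6),[.013]*14)"
```

```text
t 4.83 tcp [0.5785 0.0858 0.1899] yaw(x) 115.94 tilt [ 0.003  0.001 -1.   ] F [ 0.75 -0.05  0.21] open 0.0001 q [ 0.25  0.54 -0.66  1.95  0.46  0.8  -0.21]
206.0 0.0250 [-0.65, 0.08, -0.0] [0.0, 0.0, -0.0]
206.0 0.0220 [-0.95, 0.08, -0.0] [0.0, 0.0, -0.0]
206.0 0.0190 [-1.25, 0.08, -0.0] [0.0, 0.0, -0.0]
206.0 0.0160 [-1.55, 0.08, -0.0] [0.0, 0.0, -0.0]
206.0 0.0130 [-1.85, 0.08, -0.0] [0.0, 0.0, -0.0]
t 4.83 tcp [0.5785 0.0858 0.1899] yaw(x) 115.94 tilt [ 0.003  0.001 -1.   ] F [ 0.75 -0.05  0.21] open 0.0001 q [ 0.25  0.54 -0.66  1.95  0.46  0.8  -0.21]
206.0 0.0130 [-1.85, 0.08, -0.0] [0.0, 0.0, -0.0]
212.0 0.0130 [-2.43, -0.02, -0.0] [0.0, 0.0, -0.11]
218.0 0.0130 [-3.02, -0.06, -0.0] [0.0, 0.0, -0.21]
224.0 0.0130 [-3.61, -0.05, -0.0] [0.0, 0.0, -0.32]
230.0 0.0130 [-4.2, 0.03, -0.0] [0.0, 0.0, -0.42]
236.0 0.0130 [-4.77, 0.17, -0.0] [0.0, 0.0, -0.52]
242.0 0.0130 [-5.33, 0.37, -0.0] [0.0, 0.0, -0.63]
248.0 0.0130 [-5.86, 0.63, 0.0] [0.0, 0.0, -0.73]
254.0 0.0130 [-6.36, 0.94, 0.0] [0.0, 0.0, -0.84]
260.0 0.0130 [-6.83, 1.31, 0.0] [0.0, 0.0, -0.94]
266.0 0.0130 [-7.26, 1.71, 0.0] [0.0, 0.0, -1.05]
272.0 0.0130 [-7.64, 2.17, 0.01] [0.0, 0.0, -1.15]
278.0 0.0130 [-7.97, 2.66, 0.01] [0.0, 0.0, -1.26]
284.0 0.0130 [-8.25, 3.18, 0.01] [0.0, 0.0, -1.36]
```

Emit:
drive_tool([
  {"grip":-1,"travel":[-0.4,0.08,0],"angular":[0,0,0]},
  {"grip":-1,"travel":[-0.7,0.08,0],"angular":[0,0,0]},
  {"grip":-1,"travel":[-0.8,0.08,0],"angular":[0,0,0]},
  {"grip":-1,"travel":[-0.9,0.08,0],"angular":[0,0,0]},
  {"grip":-1,"travel":[-1.0,0.08,0],"angular":[0,0,0]},
  {"grip":-1,"travel":[-1.1,0.08,0],"angular":[0,0,0]},
  {"grip":-1,"travel":[-1.2,0.08,0],"angular":[0,0,0]},
  {"grip":-1,"travel":[-1.3,0.08,0],"angular":[0,0,0]},
  {"grip":-1,"travel":[-1.4,0.08,0],"angular":[0,0,0]},
  {"grip":-1,"travel":[-1.5,0.08,0],"angular":[0,0,0]},
])

```text
time: 5.67
tcp_pos: [0.5849, 0.0717, 0.1882]
orientation: [0.531, 0.848, -0.0, -0.0]
contact_force: [-1.1, 0.8, -0.6]
opening: 0.0001
```

Emit:
drive_tool([
  {"grip":-1,"travel":[-0.1,0,0],"angular":[0,0,0]},
  {"grip":-1,"travel":[-0.2,0,0],"angular":[0,0,0]},
  {"grip":-1,"travel":[-0.3,0,0],"angular":[0,0,0]},
  {"grip":-1,"travel":[-0.4,0,0],"angular":[0,0,0]},
])

```text
time: 6.0
tcp_pos: [0.5861, 0.0692, 0.1882]
orientation: [0.53, 0.848, 0.0, -0.001]
contact_force: [-0.9, 2.7, -0.3]
opening: 0.0001
```

```bash
python3 -c "
from h import *
snap('scene','s3');snap('side','d3')
rel(range(206,290,6),[.013]*14)
for n in ['s3','d3']:
    q=cloud(load(n));P=q.reshape(-1,3);m=(P[:,2]>.11)&(P[:,2]<.17)
    r=np.hypot(P[:,0]-AX[0],P[:,1]-AX[1]); m&=(r>.1)&(r<.125)&(P[:,2]>.155)
    a=np.degrees(np.arctan2(P[m,1]-AX[1],P[m,0]-AX[0])); a=a[(a>40)&(a<140)];print(a.mean(),len(a))
"
```

```text
t 6.10 tcp [0.5863 0.0687 0.1883] yaw(x) 115.93 tilt [-0.001  0.001 -1.   ] F [-0.89  2.1   0.11] open -0.0002 q [ 0.27  0.55 -0.66  1.93  0.46  0.81 -0.18]
206.0 0.0130 [0.03, 0.13, -0.17] [-0.0, -0.0, -0.0]
212.0 0.0130 [-0.55, 0.03, -0.17] [-0.0, -0.0, -0.11]
218.0 0.0130 [-1.14, -0.02, -0.17] [-0.0, -0.0, -0.21]
224.0 0.0130 [-1.74, 0.0, -0.17] [-0.0, -0.0, -0.32]
230.0 0.0130 [-2.32, 0.08, -0.18] [-0.0, -0.0, -0.42]
236.0 0.0130 [-2.9, 0.22, -0.18] [-0.0, -0.0, -0.52]
242.0 0.0130 [-3.45, 0.42, -0.18] [0.0, -0.0, -0.63]
248.0 0.0130 [-3.99, 0.68, -0.18] [0.0, -0.0, -0.73]
254.0 0.0130 [-4.49, 0.99, -0.18] [0.0, -0.0, -0.84]
260.0 0.0130 [-4.96, 1.35, -0.18] [0.0, -0.0, -0.94]
266.0 0.0130 [-5.38, 1.76, -0.18] [0.0, -0.0, -1.05]
272.0 0.0130 [-5.76, 2.22, -0.18] [0.0, -0.0, -1.15]
278.0 0.0130 [-6.1, 2.7, -0.18] [0.0, -0.0, -1.26]
284.0 0.0130 [-6.38, 3.23, -0.18] [0.0, -0.0, -1.36]
nan 0
88.81878781715082 26<string>:8: RuntimeWarning: Mean of empty slice.
  ret = ret.dtype.type(ret / rcount)
```

Emit:
drive_tool([
  {"grip":-1,"travel":[-0.26,0.08,-0.1],"angular":[0,0,-0.05]},
  {"grip":-1,"travel":[-0.55,0.03,-0.1],"angular":[0,0,-0.11]},
  {"grip":-1,"travel":[-0.85,0,-0.1],"angular":[0,0,-0.16]},
  {"grip":-1,"travel":[-1.14,-0.02,-0.1],"angular":[0,0,-0.21]},
  {"grip":-1,"travel":[-1.44,-0.01,-0.1],"angular":[0,0,-0.26]},
  {"grip":-1,"travel":[-1.74,0,-0.1],"angular":[0,0,-0.32]},
  {"grip":-1,"travel":[-2.03,0.03,-0.1],"angular":[0,0,-0.37]},
  {"grip":-1,"travel":[-2.32,0.08,-0.1],"angular":[0,0,-0.42]},
  {"grip":-1,"travel":[-2.61,0.15,-0.1],"angular":[0,0,-0.47]},
  {"grip":-1,"travel":[-2.9,0.22,-0.1],"angular":[0,0,-0.52]},
  {"grip":-1,"travel":[-3.18,0.32,-0.1],"angular":[0,0,-0.58]},
  {"grip":-1,"travel":[-3.45,0.42,-0.1],"angular":[0,0,-0.63]},
  {"grip":-1,"travel":[-3.72,0.55,-0.1],"angular":[0,0,-0.68]},
  {"grip":-1,"travel":[-3.99,0.68,-0.1],"angular":[0,0,-0.73]},
  {"grip":-1,"travel":[-4.24,0.83,-0.1],"angular":[0,0,-0.79]},
  {"grip":-1,"travel":[-4.49,0.99,-0.1],"angular":[0,0,-0.84]},
  {"grip":-1,"travel":[-4.73,1.17,-0.1],"angular":[0,0,-0.89]},
  {"grip":-1,"travel":[-4.96,1.35,-0.1],"angular":[0,0,-0.94]},
  {"grip":-1,"travel":[-5.17,1.55,-0.1],"angular":[0,0,-1.0]},
  {"grip":-1,"travel":[-5.38,1.76,-0.1],"angular":[0,0,-1.05]},
])

```text
time: 7.77
tcp_pos: [0.6251, 0.0263, 0.189]
orientation: [0.033, 0.999, -0.001, -0.001]
contact_force: [-3.2, -0.3, 2.5]
opening: -0.0003
```

```bash
python3 -c "
from h import *
snap('wrist','w4');snap('scene','s4');rel(np.arange(266,320,2),[.013]*27)
"
```

```text
t 7.87 tcp [0.6259 0.0263 0.1888] yaw(x) 175.99 tilt [-0.001 -0.001 -1.   ] F [-0.23 -0.5  -0.43] open 0.0 q [ 0.49  0.68 -0.91  1.85  0.66  0.95  0.78]
266.0 0.0130 [0.03, 0.17, -0.12] [-0.0, -0.0, -0.0]
268.0 0.0130 [-0.16, 0.13, -0.12] [-0.0, -0.0, -0.04]
270.0 0.0130 [-0.35, 0.09, -0.12] [-0.0, -0.0, -0.07]
272.0 0.0130 [-0.55, 0.06, -0.12] [-0.0, -0.0, -0.1]
274.0 0.0130 [-0.74, 0.04, -0.12] [-0.0, -0.0, -0.14]
276.0 0.0130 [-0.94, 0.03, -0.12] [-0.0, -0.0, -0.17]
278.0 0.0130 [-1.14, 0.02, -0.12] [-0.0, -0.0, -0.21]
280.0 0.0130 [-1.34, 0.02, -0.12] [-0.0, -0.0, -0.24]
282.0 0.0130 [-1.53, 0.02, -0.12] [-0.0, -0.0, -0.28]
284.0 0.0130 [-1.73, 0.04, -0.12] [-0.0, -0.0, -0.31]
286.0 0.0130 [-1.93, 0.06, -0.12] [-0.0, -0.0, -0.35]
288.0 0.0130 [-2.12, 0.08, -0.12] [-0.0, -0.0, -0.38]
290.0 0.0130 [-2.32, 0.12, -0.12] [-0.0, -0.0, -0.42]
292.0 0.0130 [-2.51, 0.16, -0.12] [-0.0, -0.0, -0.45]
294.0 0.0130 [-2.7, 0.2, -0.12] [-0.0, -0.0, -0.49]
296.0 0.0130 [-2.89, 0.26, -0.12] [-0.0, -0.0, -0.52]
298.0 0.0130 [-3.08, 0.32, -0.12] [-0.0, -0.0, -0.56]
300.0 0.0130 [-3.26, 0.38, -0.12] [-0.0, -0.0, -0.59]
302.0 0.0130 [-3.45, 0.46, -0.12] [-0.0, -0.0, -0.63]
304.0 0.0130 [-3.63, 0.53, -0.12] [-0.0, -0.0, -0.66]
306.0 0.0130 [-3.81, 0.62, -0.12] [-0.0, -0.0, -0.7]
308.0 0.0130 [-3.98, 0.71, -0.12] [-0.0, -0.0, -0.73]
310.0 0.0130 [-4.15, 0.81, -0.12] [-0.0, -0.0, -0.77]
312.0 0.0130 [-4.32, 0.91, -0.12] [-0.0, -0.0, -0.8]
314.0 0.0130 [-4.48, 1.02, -0.12] [-0.0, -0.0, -0.84]
316.0 0.0130 [-4.64, 1.14, -0.12] [-0.0, -0.0, -0.87]
318.0 0.0130 [-4.8, 1.26, -0.12] [-0.0, -0.0, -0.91]
```

View pics/s4.png

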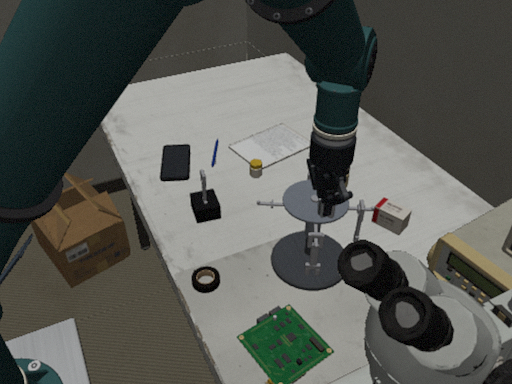

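View pics/w4.png

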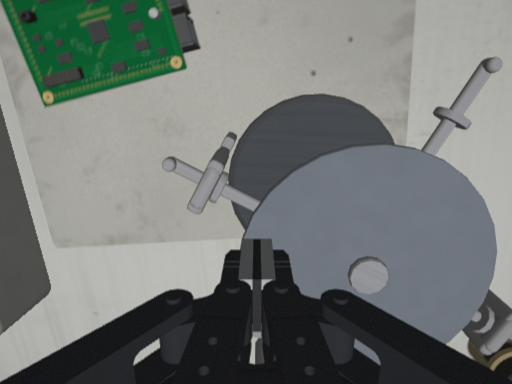

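```bash
cat >> h.py <<'E'
def hook(f,lo,hi,c=None):
    c=AX if c is None else c
    q=cloud(load(f));P=q.reshape(-1,3);r=np.hypot(P[:,0]-c[0],P[:,1]-c[1])
    a=np.degrees(np.arctan2(P[:,1]-c[1],P[:,0]-c[0]))%360
    m=(r>.094)&(r<.121)&(P[:,2]>.152)&(P[:,2]<.17)&(a>lo)&(a<hi); b=a[m]; md=np.median(b); b=b[abs(b-md)<4]
    print(f,'hook az %.2f'%b.mean(),len(b)); return P[m]
E
python3 -c "
from h import *
hook('w4',110,180);hook('s4',110,180)"
```

```text
w4 hook az 148.90 833
s4 hook az 150.43 44
```

Emit:
drive_tool([
  {"grip":-1,"travel":[-0.16,0.1,-0.1],"angular":[0,0,-0.04]},
  {"grip":-1,"travel":[-0.35,0.09,-0.1],"angular":[0,0,-0.07]},
  {"grip":-1,"travel":[-0.55,0.06,-0.1],"angular":[0,0,-0.1]},
  {"grip":-1,"travel":[-0.74,0.04,-0.1],"angular":[0,0,-0.14]},
  {"grip":-1,"travel":[-0.94,0.03,-0.1],"angular":[0,0,-0.17]},
  {"grip":-1,"travel":[-1.14,0.02,-0.1],"angular":[0,0,-0.21]},
  {"grip":-1,"travel":[-1.24,0.02,-0.1],"angular":[0,0,-0.22]},
  {"grip":-1,"travel":[-1.34,0.02,-0.1],"angular":[0,0,-0.24]},
  {"grip":-1,"travel":[-1.44,0.02,-0.1],"angular":[0,0,-0.26]},
  {"grip":-1,"travel":[-1.53,0.02,-0.1],"angular":[0,0,-0.28]},
  {"grip":-1,"travel":[-1.63,0.03,-0.1],"angular":[0,0,-0.3]},
  {"grip":-1,"travel":[-1.73,0.04,-0.1],"angular":[0,0,-0.31]},
  {"grip":-1,"travel":[-1.83,0.05,-0.1],"angular":[0,0,-0.33]},
  {"grip":-1,"travel":[-1.93,0.06,-0.1],"angular":[0,0,-0.35]},
])

```text
time: 9.03
tcp_pos: [0.6454, 0.0267, 0.1902]
orientation: [-0.141, 0.99, -0.0, -0.0]
contact_force: [-1.7, -1.8, -0.4]
opening: -0.0004
```

```bash
python3 -c "
from h import *
rel(np.arange(286,320,1),[.013]*34)
"
```

```text
t 9.03 tcp [0.6454 0.0267 0.1902] yaw(x) -163.78 tilt [-0. -0. -1.] F [-1.71 -1.81 -0.44] open -0.0004 q [ 0.52  0.74 -0.99  1.8   0.72  1.02  1.09]
286.0 0.0130 [0.05, -0.1, 0.02] [-0.0, -0.0, 0.0]
287.0 0.0130 [-0.04, -0.13, 0.02] [-0.0, -0.0, -0.01]
288.0 0.0130 [-0.14, -0.15, 0.02] [-0.0, -0.0, -0.03]
289.0 0.0130 [-0.24, -0.17, 0.02] [-0.0, -0.0, -0.05]
290.0 0.0130 [-0.33, -0.18, 0.02] [-0.0, -0.0, -0.07]
291.0 0.0130 [-0.43, -0.2, 0.02] [-0.0, -0.0, -0.08]
292.0 0.0130 [-0.53, -0.21, 0.02] [-0.0, -0.0, -0.1]
293.0 0.0130 [-0.63, -0.22, 0.02] [-0.0, -0.0, -0.12]
294.0 0.0130 [-0.72, -0.24, 0.02] [-0.0, -0.0, -0.14]
295.0 0.0130 [-0.82, -0.24, 0.02] [-0.0, -0.0, -0.15]
296.0 0.0130 [-0.92, -0.25, 0.02] [-0.0, -0.0, -0.17]
297.0 0.0130 [-1.02, -0.26, 0.02] [-0.0, -0.0, -0.19]
298.0 0.0130 [-1.12, -0.26, 0.02] [-0.0, -0.0, -0.21]
299.0 0.0130 [-1.22, -0.26, 0.02] [-0.0, -0.0, -0.22]
300.0 0.0130 [-1.31, -0.26, 0.02] [-0.0, -0.0, -0.24]
301.0 0.0130 [-1.41, -0.26, 0.02] [-0.0, -0.0, -0.26]
302.0 0.0130 [-1.51, -0.26, 0.02] [-0.0, -0.0, -0.28]
303.0 0.0130 [-1.61, -0.25, 0.02] [-0.0
[... 168 characters left out ...]
, -0.35]
307.0 0.0130 [-2.0, -0.21, 0.02] [-0.0, -0.0, -0.36]
308.0 0.0130 [-2.1, -0.2, 0.02] [-0.0, -0.0, -0.38]
309.0 0.0130 [-2.2, -0.18, 0.02] [-0.0, -0.0, -0.4]
310.0 0.0130 [-2.3, -0.17, 0.02] [-0.0, -0.0, -0.42]
311.0 0.0130 [-2.39, -0.15, 0.02] [-0.0, -0.0, -0.43]
312.0 0.0130 [-2.49, -0.13, 0.02] [-0.0, -0.0, -0.45]
313.0 0.0130 [-2.58, -0.11, 0.02] [-0.0, -0.0, -0.47]
314.0 0.0130 [-2.68, -0.08, 0.02] [-0.0, -0.0, -0.48]
315.0 0.0130 [-2.78, -0.06, 0.02] [-0.0, -0.0, -0.5]
316.0 0.0130 [-2.87, -0.03, 0.02] [-0.0, -0.0, -0.52]
317.0 0.0130 [-2.96, -0.0, 0.02] [-0.0, -0.0, -0.54]
318.0 0.0130 [-3.06, 0.03, 0.02] [-0.0, -0.0, -0.55]
319.0 0.0130 [-3.15, 0.06, 0.02] [-0.0, -0.0, -0.57]
```

Emit:
drive_tool([
  {"grip":-1,"travel":[-0.05,-0.05,0],"angular":[0,0,-0.01]},
  {"grip":-1,"travel":[-0.14,-0.1,0],"angular":[0,0,-0.03]},
  {"grip":-1,"travel":[-0.24,-0.15,0],"angular":[0,0,-0.05]},
  {"grip":-1,"travel":[-0.33,-0.18,0],"angular":[0,0,-0.07]},
  {"grip":-1,"travel":[-0.43,-0.2,0],"angular":[0,0,-0.08]},
  {"grip":-1,"travel":[-0.53,-0.21,0],"angular":[0,0,-0.1]},
])

```text
time: 9.53
tcp_pos: [0.648, 0.0262, 0.1902]
orientation: [-0.191, 0.982, -0.0, -0.003]
contact_force: [-9.6, -3.2, 5.7]
opening: 0.0001
```

Emit:
drive_tool([
  {"grip":-1,"travel":[-0.1,0.03,0],"angular":[0,0,-0.02]},
  {"grip":-1,"travel":[-0.2,0.05,0],"angular":[0,0,-0.03]},
  {"grip":-1,"travel":[-0.3,0.07,0],"angular":[0,0,-0.05]},
  {"grip":-1,"travel":[-0.4,0.08,0],"angular":[0,0,-0.07]},
  {"grip":-1,"travel":[-0.5,0.09,0],"angular":[0,0,-0.09]},
])

```text
time: 9.95
tcp_pos: [0.6483, 0.0251, 0.1902]
orientation: [-0.234, 0.972, -0.004, -0.009]
contact_force: [-18.5, -10.1, 15.6]
opening: -0.0005
```

```bash
python3 -c "
from h import *
rel(np.arange(292,320,1),[.013]*28)
snap('wrist','w5');hook('w5',130,220)
"
```

```text
t 9.95 tcp [0.6483 0.0251 0.1902] yaw(x) -152.95 tilt [-0.016 -0.011 -1.   ] F [-18.51 -10.11  15.57] open -0.0005 q [ 0.53  0.77 -1.03  1.78  0.75  1.07  1.26]
292.0 0.0130 [-0.29, -0.03, 0.01] [-0.0, -0.02, 0.09]
293.0 0.0130 [-0.39, -0.06, 0.01] [-0.0, -0.02, 0.07]
294.0 0.0130 [-0.48, -0.09, 0.01] [-0.0, -0.02, 0.05]
295.0 0.0130 [-0.58, -0.12, 0.01] [-0.0, -0.02, 0.04]
296.0 0.0130 [-0.67, -0.14, 0.01] [-0.0, -0.02, 0.02]
297.0 0.0130 [-0.77, -0.17, 0.0] [-0.0, -0.02, 0.0]
298.0 0.0130 [-0.86, -0.19, 0.0] [-0.0, -0.02, -0.02]
299.0 0.0130 [-0.96, -0.21, 0.0] [-0.0, -0.02, -0.03]
300.0 0.0130 [-1.06, -0.23, -0.0] [-0.0, -0.02, -0.05]
301.0 0.0130 [-1.15, -0.25, -0.0] [-0.0, -0.02, -0.07]
302.0 0.0130 [-1.25, -0.26, -0.01] [-0.0, -0.02, -0.09]
303.0 0.0130 [-1.35, -0.27, -0.01] [-0.0, -0.02, -0.1]
304.0 0.0130 [-1.45, -0.29, -0.01] [-0.0, -0.02, -0.12]
305.0 0.0130 [-1.55, -0.3, -0.01] [-0.0, -0.02, -0.14]
306.0 0.0130 [-1.64, -0.3, -0.01] [-0.0, -0.02, -0.16]
307.0 0.0130 [-1.74, -0.31, -0.01] [-0.0, -0.02, -0.17]
308.0 0.0130 [-1.84, -0.32, -0.02] [-0.0, -0.02, -0.19]
309.0 0.0130 [-1.94, -0.32, -0.02] [-0.0, -0.02, -0.21]
310.0 0.0130 [-2.04, -0.32, -0.02] [-0.0, -0.02, -0.23]
311.0 0.0130 [-2.14, -0.32, -0.02] [-0.0, -0.02, -0.24]
312.0 0.0130 [-2.24, -0.32, -0.02] [-0.0, -0.02, -0.26]
313.0 0.0130 [-2.33, -0.31, -0.03] [-0.0, -0.02, -0.28]
314.0 0.0130 [-2.43, -0.31, -0.03] [-0.0, -0.02, -0.3]
315.0 0.0130 [-2.53, -0.3, -0.03] [0.0, -0.02, -0.31]
316.0 0.0130 [-2.63, -0.29, -0.03] [0.0, -0.02, -0.33]
317.0 0.0130 [-2.73, -0.28, -0.03] [0.0, -0.02, -0.35]
318.0 0.0130 [-2.82, -0.27, -0.04] [0.0, -0.02, -0.37]
319.0 0.0130 [-2.92, -0.26, -0.04] [0.0, -0.02, -0.38]
w5 hook az 173.17 765
```

Emit:
drive_tool([
  {"grip":-1,"travel":[0.4,0,0],"angular":[0,0,0.05]},
  {"grip":-1,"travel":[0.4,0,0],"angular":[0,0,0.05]},
])

```text
time: 10.17
tcp_pos: [0.6482, 0.0256, 0.19]
orientation: [-0.209, 0.978, -0.001, -0.004]
contact_force: [-8.8, -4.4, 5.1]
opening: 0.0
```

Emit:
drive_tool([
  {"grip":-1,"travel":[-0.05,0,0],"angular":[0,0,0]},
  {"grip":-1,"travel":[-0.08,0,0],"angular":[0,0,0]},
  {"grip":-1,"travel":[-0.08,0,0],"angular":[0,0,0]},
  {"grip":-1,"travel":[-0.08,0,0],"angular":[0,0,0]},
])

```text
time: 10.5
tcp_pos: [0.6482, 0.0256, 0.19]
orientation: [-0.209, 0.978, -0.002, -0.005]
contact_force: [-12.1, -4.5, 6.2]
opening: -0.0002
```

Emit:
drive_tool([
  {"grip":-1,"travel":[0,0,0],"angular":[0,0,0]},
  {"grip":-1,"travel":[0,0,0],"angular":[0,0,0]},
  {"grip":-1,"travel":[0,0,0],"angular":[0,0,0]},
  {"grip":-1,"travel":[0,0,0],"angular":[0,0,0]},
  {"grip":-1,"travel":[0,0,0],"angular":[0,0,0]},
])

```text
time: 10.92
tcp_pos: [0.6482, 0.0256, 0.19]
orientation: [-0.209, 0.978, -0.002, -0.005]
contact_force: [-11.2, -4.9, 6.4]
opening: 0.0002
```

```bash
python3 -c "
from h import *
snap('wrist','w6');st();hook('w6',130,220)
"
```

```text
t 10.97 tcp [0.6482 0.0256 0.19  ] yaw(x) -155.82 tilt [-0.009 -0.006 -1.   ] F [-10.57  -5.76   6.77] open 0.0 q [ 0.53  0.76 -1.02  1.79  0.74  1.05  1.22]
w6 hook az 173.15 793
```

View pics/w6.png

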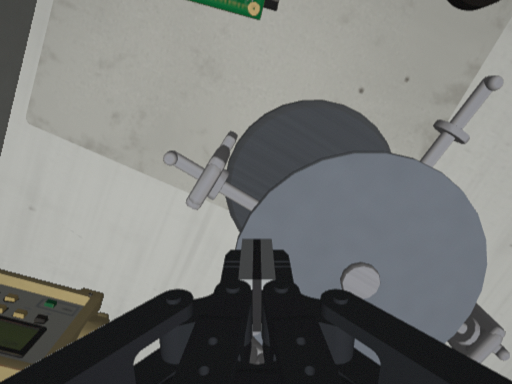

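Emit:
drive_tool([
  {"grip":-1,"travel":[0.5,0,0],"angular":[0,0,0]},
  {"grip":-1,"travel":[1.2,0,0],"angular":[0,0,0]},
  {"grip":-1,"travel":[2,0,0],"angular":[0,0,0]},
  {"grip":-1,"travel":[2,0,-4],"angular":[0,0,0]},
  {"grip":-1,"travel":[2,0,-8],"angular":[0,0,0]},
  {"grip":1,"travel":[4,0,-12],"angular":[0,0,0]},
  {"grip":1,"travel":[6,0,-15],"angular":[0,0,0]},
  {"grip":1,"travel":[8,0,-15],"angular":[0,0,0]},
  {"grip":1,"travel":[8,0,-15],"angular":[0,0,0]},
])

```text
time: 11.72
tcp_pos: [0.5781, -0.0057, 0.3429]
orientation: [-0.209, 0.978, -0.002, 0.002]
contact_force: [-0.7, -0.2, -0.1]
opening: 0.0483
```

```bash
python3 -c "
from h import *
snap('wrist','w7');snap('scene','s7');st();P=hook('w7',130,220);hook('s7',130,220)
delta([.5,.25,.35],173)
delta([.4985,.335,.30],171)
"
```

```text
t 11.82 tcp [ 0.5795 -0.0058  0.3406] yaw(x) -155.90 tilt [ 0.002 -0.001 -1.   ] F [-0.28  0.22 -1.  ] open 0.0628 q [ 0.75  0.53 -1.19  1.79  0.53  1.19  1.39]
w7 hook az 173.13 175
s7 hook az 173.29 47
t 11.82 tcp [ 0.5795 -0.0058  0.3406] yaw(x) -155.90 tilt [ 0.002 -0.001 -1.   ] F [-0.28  0.22 -1.  ] open 0.0628 q [ 0.75  0.53 -1.19  1.79  0.53  1.19  1.39]
travel [-3.19 26.6  -0.97]
ang [-0.001  0.002  0.543]
t 11.82 tcp [ 0.5795 -0.0058  0.3406] yaw(x) -155.90 tilt [ 0.002 -0.001 -1.   ] F [-0.28  0.22 -1.  ] open 0.0628 q [ 0.75  0.53 -1.19  1.79  0.53  1.19  1.39]
travel [-6.52 34.42  4.02]
ang [-0.001  0.002  0.578]
```

View pics/w7.png

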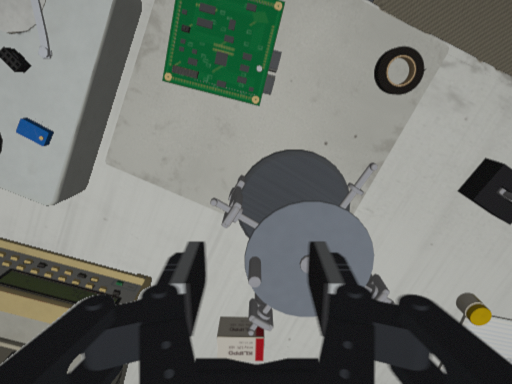

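View pics/s7.png

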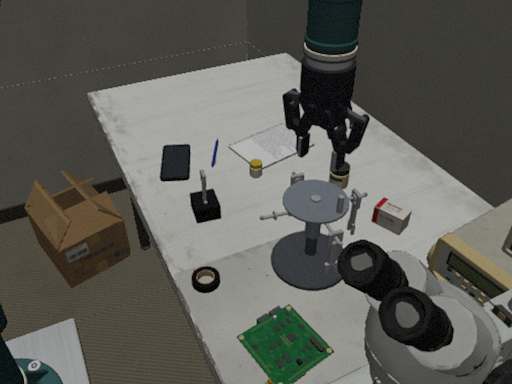

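Emit:
drive_tool([
  {"grip":1,"travel":[-2,9,0],"angular":[0,0,0.3]},
  {"grip":1,"travel":[-2,9,0],"angular":[0,0,0.3]},
  {"grip":1,"travel":[-2,9,0],"angular":[0,0,0.3]},
  {"grip":1,"travel":[-4,18,0],"angular":[0,0,0.58]},
  {"grip":1,"travel":[-4,18,0],"angular":[0,0,0.58]},
  {"grip":1,"travel":[-6.5,34.4,4],"angular":[0,0,0.58]},
  {"grip":1,"travel":[-6.5,34.4,4],"angular":[0,0,0.58]},
  {"grip":1,"travel":[-6.5,34.4,4],"angular":[0,0,0.58]},
  {"grip":1,"travel":[-6.5,34.4,4],"angular":[0,0,0.58]},
  {"grip":1,"travel":[-6.5,34.4,4],"angular":[0,0,0.58]},
  {"grip":1,"travel":[-6.5,34.4,4],"angular":[0,0,0.58]},
  {"grip":1,"travel":[-6.5,34.4,4],"angular":[0,0,0.58]},
])

```text
time: 12.82
tcp_pos: [0.4976, 0.3366, 0.2991]
orientation: [0.078, 0.997, -0.0, -0.001]
contact_force: [0.3, -0.4, -0.0]
opening: 0.0858
```

```bash
python3 -c "
from h import *
snap('wrist','w8');st()
im=load('w8');P=cloud(im).reshape(-1,3)
for lo,hi in [(.05,.13),(.095,.13),(.115,.13)]:
    m=(P[:,2]>lo)&(P[:,2]<hi)&(np.hypot(P[:,0]-.5,P[:,1]-.335)<.04);T=P[m];print(lo,T.mean(0),m.sum(),cv2.minAreaRect(T[:,:2].astype(np.float32)),T[:,2].max())
m=(abs(P[:,2]-.04)<.004)&(np.hypot(P[:,0]-.5,P[:,1]-.335)<.06);print(cv2.minAreaRect(P[m][:,:2].astype(np.float32)))
for z in (.122,.105): print(proj(im,(.4985,.335,z)))
"
```

```text
t 12.87 tcp [0.4986 0.335  0.2992] yaw(x) 170.92 tilt [-0.001 -0.001 -1.   ] F [ 0.35 -1.02 -0.63] open 0.0855 q [ 0.01  0.52 -0.98  1.8   0.49  1.08  0.27]
0.05 [0.49678588 0.33550172 0.10593007] 509 ((0.4987791180610657, 0.33524611592292786), (0.029626188799738884, 0.00874663982540369), 81.43342590332031) 0.12470217434796643
0.095 [0.49726548 0.33548943 0.1151309 ] 389 ((0.4987791180610657, 0.33524611592292786), (0.029626188799738884, 0.00874663982540369), 81.43342590332031) 0.12470217434796643
0.115 [0.49794265 0.3354593  0.12130593] 267 ((0.49872928857803345, 0.33530744910240173), (0.029153557494282722, 0.008590348064899445), 80.28614044189453) 0.12470217434796643
((0.4985501766204834, 0.3351169228553772), (0.06986454129219055, 0.060224104672670364), 81.66773223876953)
(array([254.7, 170.4]), np.float64(0.3275557305960794))
(array([254.7, 166.5]), np.float64(0.34379942865336593))
```

View pics/w8.png

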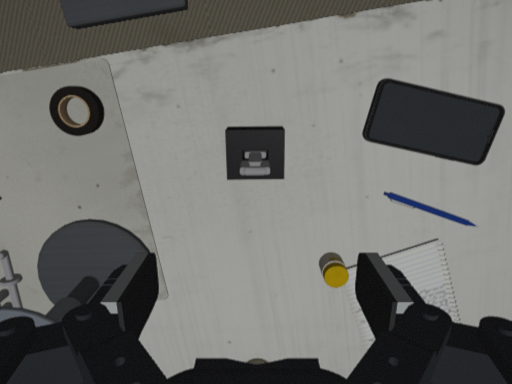

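Emit:
drive_tool([
  {"grip":1,"travel":[0,0,4],"angular":[0,0,-0.01]},
  {"grip":1,"travel":[0,0,8],"angular":[0,0,-0.01]},
  {"grip":1,"travel":[0,0,12],"angular":[0,0,-0.01]},
  {"grip":1,"travel":[0,0,15],"angular":[0,0,-0.01]},
  {"grip":1,"travel":[0,0,17],"angular":[0,0,-0.01]},
  {"grip":1,"travel":[0,0,19],"angular":[0,0,-0.01]},
  {"grip":1,"travel":[0,0,20.5],"angular":[0,0,-0.01]},
  {"grip":1,"travel":[0,0,21.3],"angular":[0,0,-0.01]},
  {"grip":1,"travel":[0,0,21.3],"angular":[0,0,-0.01]},
  {"grip":1,"travel":[0,0,21.3],"angular":[0,0,-0.01]},
], squeeze=40)

```text
time: 13.7
tcp_pos: [0.4988, 0.3349, 0.0876]
orientation: [0.075, 0.997, 0.0, 0.0]
contact_force: [-0.2, 0.9, 0.4]
opening: 0.0851
```

```bash
python3 -c "
from h import *
delta([.4985,.3352,.086],171.5);snap('wrist','w9')
"
```

```text
t 13.70 tcp [0.4988 0.3349 0.0876] yaw(x) 171.41 tilt [ 0.  0. -1.] F [-0.19  0.87  0.41] open 0.0851 q [-0.15  0.75 -0.76  1.97  0.78  0.74  0.04]
travel [0.03 0.02 0.16]
ang [ 0.     0.    -0.001]
```

View pics/w9.png

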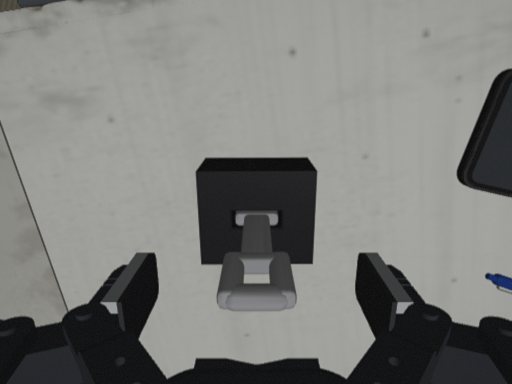

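Emit:
drive_tool([
  {"grip":-1,"travel":[0,0,0.1],"angular":[0,0,0]},
  {"grip":-1,"travel":[0,0,0.1],"angular":[0,0,0]},
  {"grip":-1,"travel":[0,0,0.1],"angular":[0,0,0]},
  {"grip":-1,"travel":[0,0,0.1],"angular":[0,0,0]},
  {"grip":-1,"travel":[0,0,0.1],"angular":[0,0,0]},
  {"grip":-1,"travel":[0,0,0.1],"angular":[0,0,0]},
  {"grip":-1,"travel":[0,0,0.1],"angular":[0,0,0]},
  {"grip":-1,"travel":[0,0,0.1],"angular":[0,0,0]},
  {"grip":-1,"travel":[0,0,0.1],"angular":[0,0,0]},
  {"grip":-1,"travel":[0,0,0.1],"angular":[0,0,0]},
  {"grip":-1,"travel":[0,0,0.1],"angular":[0,0,0]},
  {"grip":-1,"travel":[0,0,0.1],"angular":[0,0,0]},
], squeeze=40)

```text
time: 14.75
tcp_pos: [0.4983, 0.3354, 0.0868]
orientation: [0.074, 0.997, 0.0, 0.0]
contact_force: [-0.2, -1.0, 4.4]
opening: 0.0293
```

Emit:
drive_tool([
  {"grip":-1,"travel":[0,0,-1],"angular":[0,0,0]},
  {"grip":-1,"travel":[0,0,-3],"angular":[0,0,0]},
  {"grip":-1,"travel":[0,0,-5],"angular":[0,0,0]},
  {"grip":-1,"travel":[0,0,-8],"angular":[0,0,0]},
  {"grip":-1,"travel":[0,0,-11],"angular":[0,0,0]},
  {"grip":-1,"travel":[0,0,-12],"angular":[0,0,0]},
  {"grip":-1,"travel":[0,0,-12],"angular":[0,0,0]},
  {"grip":-1,"travel":[0,0,-12],"angular":[0,0,0]},
])

```text
time: 15.42
tcp_pos: [0.498, 0.3347, 0.206]
orientation: [0.074, 0.997, -0.0, 0.0]
contact_force: [-0.0, -0.4, -1.4]
opening: 0.029
```

```bash
python3 -c "
from h import *
snap('wrist','w10');snap('side','d10');s,M=st()
for n in ['w10','d10']:
    P=cloud(load(n)).reshape(-1,3); L=(P-s['tcp_pos'])@M
    m=(abs(L[:,0])<.02)&(abs(L[:,1])<.014)&(L[:,2]>-.045)&(L[:,2]<.1); T=L[m]; print(n,m.sum())
    for z in np.arange(-.045,.1,.01):
        k=(T[:,2]>=z)&(T[:,2]<z+.01)
        if k.sum()>3: print('%.3f'%z,k.sum(),T[k].mean(0).round(4),T[k,:2].min(0).round(4),T[k,:2].max(0).round(4))
    print(T[:,2].min(),T[:,2].max())
"
```

```text
t 15.52 tcp [0.4973 0.3338 0.2044] yaw(x) 171.47 tilt [-0.003 -0.002 -1.   ] F [-0.19  0.01 -1.89] open 0.029 q [-0.05  0.62 -0.9   1.89  0.6   0.93  0.18]
w10 5977
-0.045 1398 [-0.0001 -0.0007 -0.037 ] [-0.0112 -0.014 ] [0.0115 0.014 ]
-0.035 1091 [ 0.0024 -0.0016 -0.031 ] [-0.0117 -0.014 ] [0.0115 0.014 ]
-0.025 611 [ 0.0028 -0.0019 -0.0201] [-0.0024 -0.014 ] [0.0112 0.014 ]
-0.015 1009 [ 0.0015 -0.0002 -0.0101] [-0.005 -0.014] [0.0113 0.014 ]
-0.005 350 [ 0.0023  0.0001 -0.0006] [ 0.0001 -0.0135] [0.0095 0.0139]
0.005 260 [0.0019 0.0011 0.0099] [-0.     -0.0064] [0.0028 0.0085]
0.015 222 [0.0019 0.0009 0.0199] [-0.     -0.0064] [0.0027 0.0085]
0.025 183 [0.002  0.0013 0.0298] [-0.0001 -0.0063] [0.0028 0.0083]
0.035 216 [0.0013 0.0011 0.0409] [-0.0039 -0.0109] [0.0027 0.0129]
0.045 394 [0.0014 0.001  0.0484] [-0.0043 -0.0118] [0.0031 0.014 ]
0.055 137 [0.0023 0.001  0.0598] [-0.0004 -0.0118] [0.0031 0.0138]
0.065 106 [0.0021 0.0009 0.0692] [-0.0002 -0.0115] [0.0029 0.0138]
-0.039974220706129986 0.0739699468595225
d10 421
-0.045 17 [ 0.0003 -0.0063 -0.0361] [-0.0037 -0.0139] [ 0.0102 -0.0005]
-0.035 48 [ 0.0026 -0.0071 -0.0312] [-0.0027 -0.0139] [0.0106 0.004 ]
-0.025 32 [ 0.0025 -0.0092 -0.0197] [-0.0037 -0.014 ] [ 0.0105 -0.0039]
-0.015 54 [ 0.0013 -0.0062 -0.0096] [-0.0042 -0.0139] [0.01   0.0044]
-0.005 27 [ 0.0021 -0.0036 -0.0004] [ 0.0002 -0.0139] [0.0086 0.0055]
0.005 14 [0.0011 0.0003 0.0106] [ 0.0007 -0.0036] [0.0017 0.0071]
0.015 27 [0.0001 0.0033 0.0201] [-0.004  -0.0035] [0.002  0.0089]
0.025 33 [0.0001 0.0028 0.0302] [-0.0039 -0.0069] [0.002  0.0089]
0.035 32 [-0.      0.0032  0.0401] [-0.0039 -0.0065] [0.0022 0.0091]
0.045 60 [0.0004 0.0042 0.0496] [-0.0059 -0.0093] [0.0026 0.0139]
0.055 38 [0.0005 0.0043 0.0599] [-0.0049 -0.0123] [0.003  0.0136]
0.065 36 [-0.0001  0.0038  0.07  ] [-0.006  -0.0097] [0.0026 0.014 ]
-0.0379041178821858 0.07750139438469938
```

View pics/w10.png

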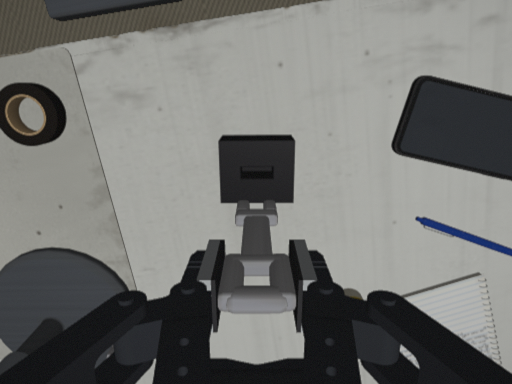

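View pics/d10.png

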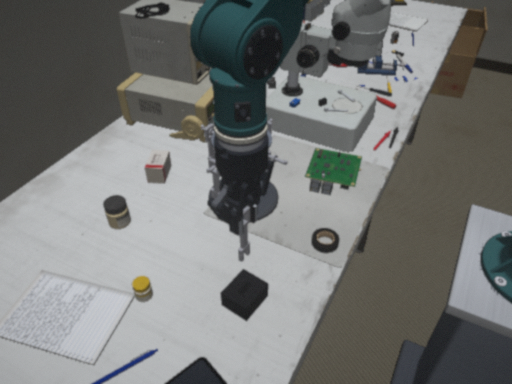

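```bash
python3 -c "
from h import *
delta([.4985,.0985,.215],173.2)
"
```

```text
t 15.52 tcp [0.4973 0.3338 0.2044] yaw(x) 171.47 tilt [-0.003 -0.002 -1.   ] F [-0.19  0.01 -1.89] open 0.029 q [-0.05  0.62 -0.9   1.89  0.6   0.93  0.18]
travel [ -3.6  -23.25  -1.  ]
ang [-0.003 -0.002 -0.03 ]
```

Emit:
drive_tool([
  {"grip":-1,"travel":[-1,-3,-1],"angular":[0,0,-0.03]},
  {"grip":-1,"travel":[-1,-6,-1],"angular":[0,0,-0.03]},
  {"grip":-1,"travel":[-2,-9,-1],"angular":[0,0,-0.03]},
  {"grip":-1,"travel":[-2,-12,-1],"angular":[0,0,-0.03]},
  {"grip":-1,"travel":[-2,-15,-1],"angular":[0,0,-0.03]},
  {"grip":-1,"travel":[-3,-18,-1],"angular":[0,0,-0.03]},
  {"grip":-1,"travel":[-3.6,-21,-1],"angular":[0,0,-0.03]},
  {"grip":-1,"travel":[-3.6,-22.5,-1],"angular":[0,0,-0.03]},
  {"grip":-1,"travel":[-3.6,-23.2,-1],"angular":[0,0,-0.03]},
  {"grip":-1,"travel":[-3.6,-23.2,-1],"angular":[0,0,-0.03]},
  {"grip":-1,"travel":[-3.6,-23.2,-1],"angular":[0,0,-0.03]},
])

```text
time: 16.43
tcp_pos: [0.4988, 0.1012, 0.2157]
orientation: [0.059, 0.998, 0.001, -0.001]
contact_force: [0.6, -0.6, -0.6]
opening: 0.0297
```

```bash
python3 -c "
from h import *
snap('wrist','w11');snap('scene','s11');snap('side','d11');s,M=st()
for n in ['w11','s11','d11','w6']: 
    try: hook(n,130,220)
    except Exception as e: print(n,e)
im=load('w11');print(im['extrinsics'].tolist(), s['tcp_pos'],s['orientation'])
"
```

```text
t 16.58 tcp [0.4993 0.1024 0.2164] yaw(x) 173.36 tilt [ 0.     0.001 -1.   ] F [-0.03 -0.76 -1.23] open 0.0294 q [ 0.44  0.51 -0.98  2.07  0.56  0.85  0.58]
w11 hook az 172.54 95
s11 hook az 173.47 46
d11 hook az 171.11 34
w6 hook az 173.15 793
[[0.11991010180669977, 0.9484594628344644, 0.29333635104511563, 0.4236490138222086], [0.9927835275180086, -0.11502069337589058, -0.03392797642397709, 0.11025333445511512], [0.001560440195417192, 0.2952878044469256, -0.9554070742732166, 0.357701531696111], [0.0, 0.0, 0.0, 1.0]] [0.49928491 0.10244763 0.21641976] [5.78960356e-02 9.98322355e-01 7.12618306e-04 1.31709018e-04]
```

View pics/w11.png

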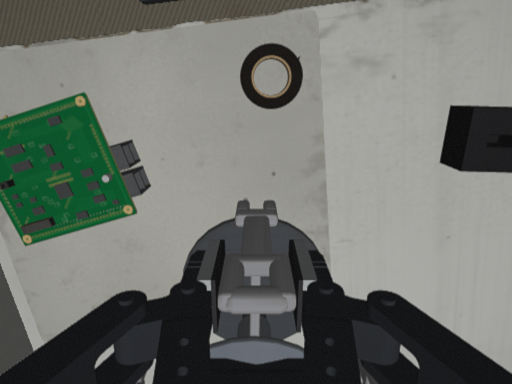

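View pics/d11.png

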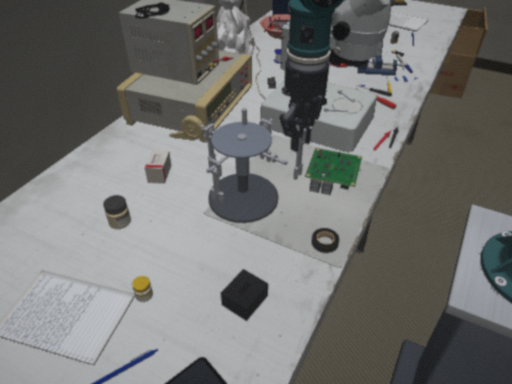

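View pics/s11.png

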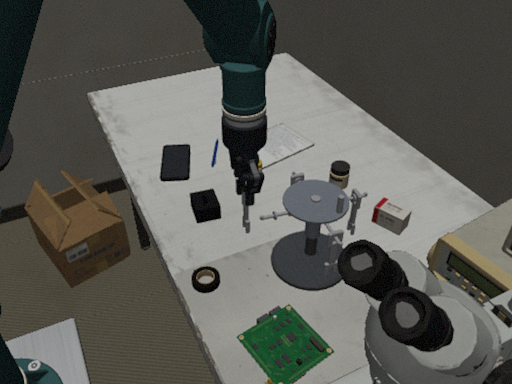

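Run:
```python
from h import *
# pads symmetry
im=load('w10');E=im['extrinsics']
s,M=st()
for n in ['w4','w5','w6','w7','w11','s7','s11','d11','s4']:
    q=cloud(load(n));P=q.reshape(-1,3);d=P[:,:2]-AX;u=np.array([np.cos(np.radians(173.2)),np.sin(np.radians(173.2))]) if n not in('w4','s4') else np.array([np.cos(np.radians(149)),np.sin(np.radians(149))])
    a=d@u;l=d@np.array([-u[1],u[0]])
    m=(a>.091)&(a<.119)&(abs(l)<.008)&(P[:,2]>.153)&(P[:,2]<.167)
    if m.sum()<5: continue
    # lateral mid from min/max per bin
    A=a[m];L=l[m];Z=P[m,2]
    out=[]
    for b in np.arange(.091,.119,.007):
        k=(A>=b)&(A<b+.007)
        if k.sum()>3: out.append((round((np.percentile(L[k],5)+np.percentile(L[k],95))/2*1000,2),round(Z[k].max()*1000,1),int(k.sum())))
    print(n,'mid lateral mm',out)
    # collar front face / bar tip extents
    m2=(a>.08)&(a<.125)&(abs(l)<.011)&(P[:,2]>.15)&(P[:,2]<.173)
    c=a[m2&(abs(l)>.005)]; print('   collar a',c.min().round(4) if len(c) else None,np.percentile(c,90).round(4) if len(c) else None,'tip',a[m2].max().round(4))
```

```text
t 16.58 tcp [0.4993 0.1024 0.2164] yaw(x) 173.36 tilt [ 0.     0.001 -1.   ] F [-0.03 -0.76 -1.23] open 0.0294 q [ 0.44  0.51 -0.98  2.07  0.56  0.85  0.58]
w4 mid lateral mm [(np.float64(-0.64), np.float64(164.8), 248), (np.float64(-0.67), np.float64(164.3), 252), (np.float64(-0.73), np.float64(166.9), 315), (np.float64(-0.6), np.float64(166.9), 106)]
   collar a 0.0826 0.0862 tip 0.1152
w5 mid lateral mm [(np.float64(-0.34), np.float64(164.3), 219), (np.float64(-0.61), np.float64(164.2), 235), (np.float64(-0.63), np.float64(167.0), 288), (np.float64(-0.48), np.float64(167.0), 94)]
   collar a 0.0826 0.0863 tip 0.1155
w6 mid lateral mm [(np.float64(-0.44), np.float64(164.7), 233), (np.float64(-0.69), np.float64(164.2), 237), (np.float64(-0.64), np.float64(167.0), 294), (np.float64(-0.57), np.float64(167.0), 112)]
   collar a 0.0825 0.0863 tip 0.1157
w7 mid lateral mm [(np.float64(-0.38), np.float64(164.4), 53), (np.float64(-0.64), np.float64(164.7), 53), (np.float64(-0.61), np.float64(166.9), 56), (np.float64(-0.68), np.float64(166.9), 33)]
   collar a 0.0833 0.087 tip 0.1158
w11 mi
[... 349 characters left out ...]
0884 tip 0.1172
s11 mid lateral mm [(np.float64(0.38), np.float64(164.4), 12), (np.float64(0.3), np.float64(164.5), 12), (np.float64(-0.3), np.float64(165.9), 11), (np.float64(0.36), np.float64(165.8), 12)]
   collar a 0.0802 0.0885 tip 0.1176
d11 mid lateral mm [(np.float64(-3.28), np.float64(163.7), 7), (np.float64(-2.86), np.float64(164.2), 11), (np.float64(-4.27), np.float64(165.4), 10), (np.float64(-4.28), np.float64(165.3), 8)]
   collar a 0.0817 0.1119 tip 0.1158
s4 mid lateral mm [(np.float64(3.33), np.float64(166.0), 9), (np.float64(3.96), np.float64(165.5), 12), (np.float64(1.32), np.float64(166.3), 14), (np.float64(1.37), np.float64(165.4), 9)]
   collar a 0.0842 0.0975 tip 0.1173
```

```bash
python3 -c "
from h import *
delta([.5030,.0985,.1435],173.2);delta([.5134,.0973,.1435],173.2)
"
```

```text
t 16.58 tcp [0.4993 0.1024 0.2164] yaw(x) 173.36 tilt [ 0.     0.001 -1.   ] F [-0.03 -0.76 -1.23] open 0.0294 q [ 0.44  0.51 -0.98  2.07  0.56  0.85  0.58]
travel [-0.41 -0.36  7.29]
ang [0.001 0.    0.003]
t 16.58 tcp [0.4993 0.1024 0.2164] yaw(x) 173.36 tilt [ 0.     0.001 -1.   ] F [-0.03 -0.76 -1.23] open 0.0294 q [ 0.44  0.51 -0.98  2.07  0.56  0.85  0.58]
travel [-1.46 -0.36  7.29]
ang [0.001 0.    0.003]
```

Emit:
drive_tool([
  {"grip":-1,"travel":[0,0,0],"angular":[0,0,0]},
  {"grip":-1,"travel":[0,0,0],"angular":[0,0,0]},
  {"grip":-1,"travel":[0,0,3],"angular":[0,0,0]},
  {"grip":-1,"travel":[0,0,5],"angular":[0,0,0]},
  {"grip":-1,"travel":[0,0,6.5],"angular":[0,0,0]},
  {"grip":-1,"travel":[0,0,7.3],"angular":[0,0,0]},
  {"grip":-1,"travel":[0,0,7.3],"angular":[0,0,0]},
  {"grip":-1,"travel":[0,0,7.3],"angular":[0,0,0]},
  {"grip":-1,"travel":[0,0,7.3],"angular":[0,0,0]},
])

```text
time: 17.33
tcp_pos: [0.5001, 0.1011, 0.1442]
orientation: [0.059, 0.998, 0.0, 0.001]
contact_force: [-0.5, 0.1, -1.5]
opening: 0.0294
```

```bash
python3 -c "
from h import *
snap('wrist','w12');delta([.5134,.0973,.1435],173.2)
"
```

```text
t 17.38 tcp [0.5001 0.101  0.1443] yaw(x) 173.20 tilt [ 0.002  0.001 -1.   ] F [ 0.25 -0.24 -1.41] open 0.0291 q [ 0.35  0.6  -0.87  2.13  0.71  0.72  0.45]
travel [-1.36 -0.21  0.08]
ang [0.001 0.002 0.   ]
```

View pics/w12.png

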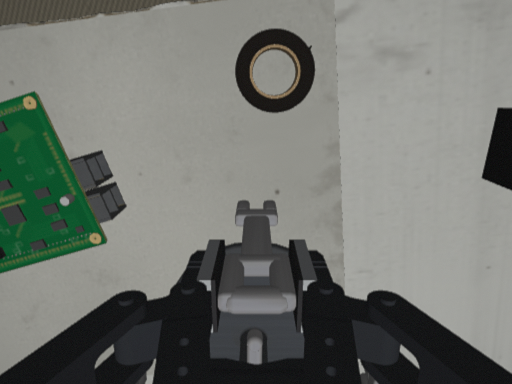

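```bash
cat > m.py <<'E'
from h import *
import sys
def meas(n):
    s,M=st();im=load(n);q=cloud(im);L=(q-s['tcp_pos'])@M
    for v in range(245,375,5):
        r=L[v]; 
        k=np.isfinite(r[:,0])&(abs(r[:,1])<.0125)&(r[:,2]<.0)&(r[:,2]>-.05)
        sp=k&(abs(r[:,0])<.009); hk=k&(r[:,0]<-.012)&(abs(r[:,1])<.008)&(r[:,2]>-.035)
        f=lambda k:(r[k,1].min().round(4),r[k,1].max().round(4),((r[k,1].min()+r[k,1].max())/2).round(4),'x',r[k,0].mean().round(4),'z',r[k,2].mean().round(4),k.sum()) if k.sum()>2 else None
        print(v,'SP',f(sp),'HK',f(hk))
meas(sys.argv[1])
cv2.imwrite('pics/%sz.png'%sys.argv[1],cv2.resize(load(sys.argv[1])['frame'][235:375,200:320,::-1],None,fx=4,fy=4,interpolation=cv2.INTER_CUBIC))
E
python3 m.py w12
```

```text
t 17.38 tcp [0.5001 0.101  0.1443] yaw(x) 173.20 tilt [ 0.002  0.001 -1.   ] F [ 0.25 -0.24 -1.41] open 0.0291 q [ 0.35  0.6  -0.87  2.13  0.71  0.72  0.45]
245 SP None HK None
250 SP None HK None
255 SP (np.float64(-0.012), np.float64(0.0122), np.float64(0.0001), 'x', np.float64(0.0032), 'z', np.float64(-0.0035), np.int64(55)) HK None
260 SP (np.float64(-0.0123), np.float64(0.0123), np.float64(0.0), 'x', np.float64(0.003), 'z', np.float64(-0.0077), np.int64(57)) HK None
265 SP (np.float64(-0.0124), np.float64(0.0124), np.float64(0.0), 'x', np.float64(0.0022), 'z', np.float64(-0.0107), np.int64(59)) HK None
270 SP (np.float64(-0.0125), np.float64(0.0121), np.float64(-0.0002), 'x', np.float64(0.0012), 'z', np.float64(-0.0131), np.int64(57)) HK None
275 SP (np.float64(-0.0124), np.float64(0.0122), np.float64(-0.0001), 'x', np.float64(0.0001), 'z', np.float64(-0.0154), np.int64(61)) HK None
280 SP (np.float64(-0.0125), np.float64(0.0123), np.float64(-0.0001), 'x', np.float64(0.0028), 'z', np.float64(-0.0236), np.int64(38)) HK None
285 SP (np.float64(-0.0122), np.float64(0.0125), np.floa
[... 1195 characters left out ...]
p.float64(-0.0006), 'x', np.float64(-0.0287), 'z', np.float64(-0.0205), np.int64(16))
345 SP None HK (np.float64(-0.0039), np.float64(0.0022), np.float64(-0.0009), 'x', np.float64(-0.0303), 'z', np.float64(-0.0216), np.int64(15))
350 SP None HK (np.float64(-0.0041), np.float64(0.0023), np.float64(-0.0009), 'x', np.float64(-0.0353), 'z', np.float64(-0.019), np.int64(15))
355 SP None HK (np.float64(-0.0041), np.float64(0.0023), np.float64(-0.0009), 'x', np.float64(-0.0394), 'z', np.float64(-0.0175), np.int64(15))
360 SP None HK (np.float64(-0.0041), np.float64(0.0023), np.float64(-0.0009), 'x', np.float64(-0.0422), 'z', np.float64(-0.0174), np.int64(15))
365 SP None HK None
370 SP None HK None
```

View pics/w12z.png

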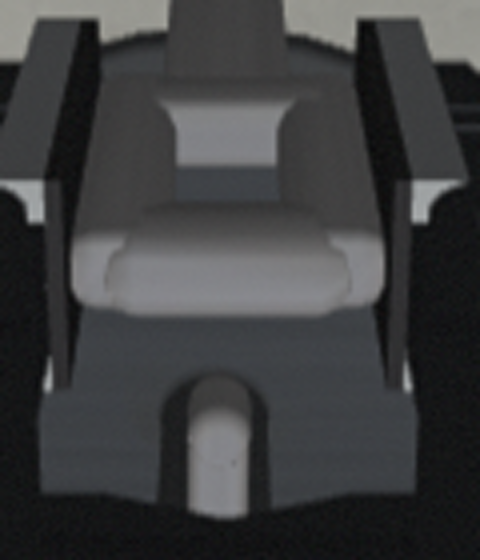

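Emit:
drive_tool([
  {"grip":-1,"travel":[0,-0.08,0.08],"angular":[0,0,0]},
  {"grip":-1,"travel":[-0.4,-0.16,0.08],"angular":[0,0,0]},
  {"grip":-1,"travel":[-0.8,-0.16,0.08],"angular":[0,0,0]},
  {"grip":-1,"travel":[-1.2,-0.16,0.08],"angular":[0,0,0]},
  {"grip":-1,"travel":[-1.5,-0.16,0.08],"angular":[0,0,0]},
  {"grip":-1,"travel":[-1.5,-0.16,0.08],"angular":[0,0,0]},
  {"grip":-1,"travel":[-1.5,-0.16,0.08],"angular":[0,0,0]},
  {"grip":-1,"travel":[-1.5,-0.16,0.08],"angular":[0,0,0]},
])

```text
time: 18.05
tcp_pos: [0.5138, 0.0971, 0.1424]
orientation: [0.059, 0.998, 0.0, -0.0]
contact_force: [0.1, 0.1, -1.1]
opening: 0.029
```

```bash
python3 -c "
from h import *
snap('wrist','w13')
";python3 m.py w13|grep -v 'None HK None'
```

```text
t 18.10 tcp [0.5137 0.0971 0.1424] yaw(x) 173.21 tilt [-0. -0. -1.] F [-0.04 -0.45 -1.22] open 0.0296 q [ 0.35  0.61 -0.87  2.11  0.71  0.74  0.47]
255 SP (np.float64(-0.0122), np.float64(0.0123), np.float64(0.0), 'x', np.float64(0.0029), 'z', np.float64(-0.0035), np.int64(55)) HK None
260 SP (np.float64(-0.0123), np.float64(0.0123), np.float64(0.0), 'x', np.float64(0.0029), 'z', np.float64(-0.008), np.int64(57)) HK None
265 SP (np.float64(-0.0123), np.float64(0.0125), np.float64(0.0001), 'x', np.float64(0.002), 'z', np.float64(-0.0109), np.int64(59)) HK None
270 SP (np.float64(-0.012), np.float64(0.0125), np.float64(0.0002), 'x', np.float64(0.0012), 'z', np.float64(-0.0136), np.int64(60)) HK None
275 SP (np.float64(-0.0121), np.float64(0.0122), np.float64(0.0), 'x', np.float64(-0.0002), 'z', np.float64(-0.0154), np.int64(61)) HK None
280 SP (np.float64(-0.0121), np.float64(0.0123), np.float64(0.0001), 'x', np.float64(0.0026), 'z', np.float64(-0.0237), np.int64(37)) HK None
285 SP (np.float64(-0.0122), np.float64(0.0124), np.float64(0.0001), 'x', np.float64(0.0026), 'z', np.float64(-
[... 1468 characters left out ...]
HK (np.float64(-0.0018), np.float64(0.0043), np.float64(0.0013), 'x', np.float64(-0.0296), 'z', np.float64(-0.0197), np.int64(15))
345 SP None HK (np.float64(-0.0018), np.float64(0.0044), np.float64(0.0013), 'x', np.float64(-0.0323), 'z', np.float64(-0.0197), np.int64(15))
350 SP None HK (np.float64(-0.0048), np.float64(0.007), np.float64(0.0011), 'x', np.float64(-0.0383), 'z', np.float64(-0.0161), np.int64(26))
355 SP None HK (np.float64(-0.0065), np.float64(0.0078), np.float64(0.0007), 'x', np.float64(-0.0402), 'z', np.float64(-0.017), np.int64(32))
360 SP None HK (np.float64(-0.0074), np.float64(0.0077), np.float64(0.0002), 'x', np.float64(-0.0416), 'z', np.float64(-0.0184), np.int64(34))
```

View pics/w13z.png

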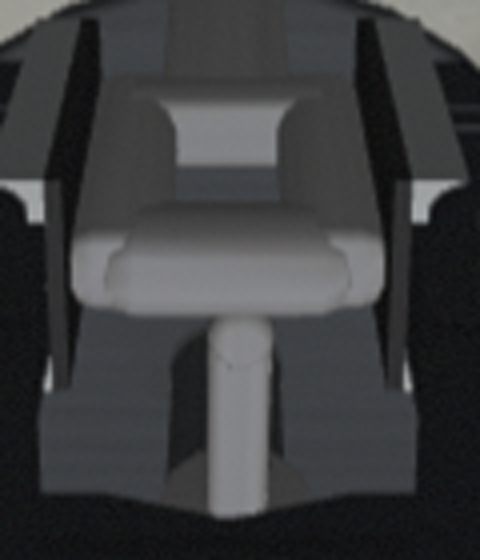

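```bash
cat > m2.py <<'E'
from h import *
import sys
n=sys.argv[1]
s,M=st();im=load(n);q=cloud(im);L=((q-s['tcp_pos'])@M*1000).round(1)
print('sp',[L[v,257].tolist() for v in (290,295,300,305)])
print('bar',[L[v,259 if len(sys.argv)<3 else int(sys.argv[2])].tolist() for v in range(310,372,4)])
print('collar',[[L[v,c].tolist() for c in (249,250,270)] for v in range(340,372,4)])
g=cv2.cvtColor(im['frame'],cv2.COLOR_RGB2GRAY).astype(int)
for v in (295,300,325,335,345): print(v,g[v,210:305].tolist())
E
python3 m2.py w13
```

```text
t 18.10 tcp [0.5137 0.0971 0.1424] yaw(x) 173.21 tilt [-0. -0. -1.] F [-0.04 -0.45 -1.22] open 0.0296 q [ 0.35  0.61 -0.87  2.11  0.71  0.74  0.47]
sp [[3.1, 0.4, -31.4], [2.6, 0.4, -33.8], [1.3, 0.4, -35.1], [-0.4, 0.4, -35.7]]
bar [[-2.2, 1.2, -36.2], [-14.0, 1.3, -22.8], [-15.2, 1.3, -23.7], [-16.8, 1.2, -24.2], [-19.7, 1.3, -23.0], [-24.2, 1.3, -20.0], [-26.2, 1.3, -20.1], [-28.4, 1.3, -19.9], [-30.4, 1.3, -20.1], [-32.4, 1.3, -20.1], [-34.6, 1.3, -20.1], [-36.1, 1.3, -20.8], [-38.8, 1.3, -20.3], [-41.2, 1.3, -20.0], [9.8, 0.9, -74.4], [11.6, 0.8, -77.5]]
collar [[[-119.9, -6.0, 84.9], [-120.2, -5.2, 85.3], [-129.4, 11.5, 95.9]], [[-120.2, -5.9, 80.8], [-118.6, -5.1, 79.0], [-127.0, 11.2, 88.4]], [[-42.5, -3.4, -10.1], [-42.6, -2.9, -10.0], [-127.0, 11.0, 84.0]], [[-42.0, -3.3, -13.2], [-42.1, -2.8, -13.1], [-42.8, 6.5, -12.4]], [[-42.8, -3.3, -14.7], [-42.4, -2.8, -15.3], [-42.9, 6.4, -14.7]], [[-43.1, -3.2, -16.9], [-42.5, -2.8, -17.5], [-42.4, 6.3, -17.6]], [[9.9, -1.6, -73.9], [10.4, -1.4, -74.4], [9.8, 3.6, -73.8]], [[9.2, -1.6, -74.4], [10.2, -1.3, -75.5], [9.5, 3.6, -74.7]
[... 1372 characters left out ...]
66, 65, 64, 65, 66, 67, 64, 65, 63, 54, 34, 29, 28, 28, 32, 32, 33, 30, 40, 92, 114, 127, 134, 135, 134, 133, 133, 133, 133, 134, 135, 135, 131, 113, 75, 37, 33, 55, 64, 65, 65, 64, 66, 64, 66, 65, 67, 64, 64, 66, 66, 64, 65, 64, 66, 64, 66, 65, 65, 64, 65, 65, 65, 64, 64, 65, 65, 66, 66, 63, 46, 23]
345 [62, 63, 64, 63, 62, 64, 62, 63, 62, 62, 62, 64, 63, 63, 65, 63, 63, 64, 64, 62, 63, 64, 62, 64, 63, 63, 64, 62, 63, 63, 62, 62, 36, 29, 30, 32, 32, 30, 32, 29, 28, 44, 95, 117, 127, 134, 132, 133, 132, 133, 132, 132, 135, 136, 133, 126, 106, 49, 28, 32, 41, 63, 64, 63, 62, 62, 62, 63, 62, 62, 63, 63, 63, 64, 63, 63, 64, 62, 62, 64, 63, 62, 62, 63, 64, 63, 63, 63, 62, 62, 63, 61, 63, 62, 32]
```

Emit:
drive_tool([
  {"grip":-1,"travel":[0,0.06,-0.07],"angular":[0,0,0]},
  {"grip":-1,"travel":[0,0.11,-0.13],"angular":[0,0,0]},
  {"grip":-1,"travel":[0,0.11,-0.13],"angular":[0,0,0]},
  {"grip":-1,"travel":[0,0.11,-0.13],"angular":[0,0,0]},
])

```text
time: 18.43
tcp_pos: [0.5141, 0.0983, 0.1439]
orientation: [0.059, 0.998, 0.0, 0.0]
contact_force: [0.1, 0.2, -0.8]
opening: 0.0293
```

```bash
python3 -c "
from h import *
snap('wrist','w14')
";python3 m2.py w14 257
```

```text
t 18.48 tcp [0.5141 0.0982 0.1438] yaw(x) 173.20 tilt [ 0. -0. -1.] F [-0.41 -0.27 -1.69] open 0.0292 q [ 0.35  0.61 -0.87  2.1   0.7   0.74  0.47]
sp [[3.1, 0.5, -31.3], [2.8, 0.5, -34.0], [1.7, 0.5, -35.6], [0.5, 0.5, -36.8]]
bar [[-2.4, 0.5, -35.7], [-14.5, 0.5, -22.0], [-15.5, 0.5, -23.2], [-17.5, 0.5, -23.1], [-22.0, 0.5, -20.0], [-25.6, 0.5, -18.2], [-27.4, 0.5, -18.6], [-29.5, 0.5, -18.5], [-30.7, 0.5, -19.6], [-32.9, 0.5, -19.6], [-35.5, 0.5, -19.0], [-37.4, 0.5, -19.3], [-39.6, 0.5, -19.3], [-41.4, 0.5, -19.7], [10.6, 0.4, -75.1], [11.5, 0.4, -77.3]]
collar [[[-32.1, -3.1, -16.7], [-30.8, -2.6, -18.2], [-152.6, 12.9, 122.8]], [[-34.5, -3.1, -16.4], [-33.2, -2.6, -17.9], [-157.4, 12.9, 123.1]], [[-36.6, -3.1, -16.6], [-34.9, -2.6, -18.4], [-163.6, 13.0, 124.8]], [[-38.6, -3.2, -16.8], [-38.2, -2.7, -17.3], [-42.8, 6.6, -12.2]], [[-40.4, -3.2, -17.3], [-40.5, -2.7, -17.1], [-43.0, 6.5, -14.5]], [[-43.3, -3.2, -16.5], [-42.0, -2.7, -17.9], [-42.4, 6.3, -17.5]], [[9.7, -1.6, -73.6], [9.7, -1.3, -73.6], [11.1, 3.6, -75.0]], [[9.7, -1.6, -74.9], [10.2, -1.3, -75.4], [10.9, 3.6, -7
[... 1375 characters left out ...]
65, 64, 65, 64, 64, 65, 63, 61, 39, 27, 30, 30, 30, 29, 29, 38, 79, 110, 125, 133, 133, 133, 134, 133, 133, 133, 135, 136, 136, 131, 115, 73, 35, 31, 31, 39, 64, 65, 64, 64, 65, 65, 64, 65, 66, 65, 64, 65, 65, 65, 66, 64, 66, 65, 66, 65, 66, 64, 65, 66, 66, 64, 65, 66, 66, 65, 64, 65, 66, 64, 47, 23]
345 [61, 63, 63, 63, 62, 62, 62, 62, 62, 62, 61, 62, 61, 62, 62, 61, 61, 61, 61, 61, 63, 59, 61, 62, 61, 61, 60, 61, 61, 61, 48, 31, 30, 28, 30, 30, 38, 48, 55, 91, 113, 125, 133, 133, 134, 134, 133, 131, 132, 134, 135, 134, 129, 108, 58, 43, 35, 32, 33, 55, 63, 61, 62, 63, 61, 63, 62, 63, 63, 62, 62, 63, 62, 63, 62, 62, 63, 62, 63, 62, 62, 63, 62, 64, 63, 62, 61, 63, 63, 64, 63, 63, 63, 62, 34]
```

Emit:
drive_tool([
  {"grip":-1,"travel":[-0.2,0,0],"angular":[0,0,0]},
  {"grip":-1,"travel":[-0.4,0,0],"angular":[0,0,0]},
  {"grip":-1,"travel":[-0.6,0,0],"angular":[0,0,0]},
  {"grip":-1,"travel":[-0.75,0,0],"angular":[0,0,0]},
  {"grip":-1,"travel":[-0.9,0,0],"angular":[0,0,0]},
  {"grip":-1,"travel":[-1.05,0,0],"angular":[0,0,0]},
  {"grip":-1,"travel":[-1.2,0,0],"angular":[0,0,0]},
])

```text
time: 19.07
tcp_pos: [0.5262, 0.0967, 0.1438]
orientation: [0.059, 0.998, 0.0, -0.0]
contact_force: [0.6, -1.0, -1.2]
opening: 0.0292
```

```bash
python3 -c "
from h import *
snap('wrist','w15');snap('scene','s15')
";python3 m2.py w15 257 | grep -v '^3\|^29'; python3 -c "
from h import *
cv2.imwrite('pics/w15z.png',cv2.resize(load('w15')['frame'][235:375,200:320,::-1],None,fx=4,fy=4,interpolation=cv2.INTER_CUBIC))"
```

```text
t 19.17 tcp [0.5264 0.0967 0.1438] yaw(x) 173.18 tilt [ 0.  0. -1.] F [ 0.25 -0.18 -1.1 ] open 0.0294 q [ 0.35  0.62 -0.87  2.08  0.7   0.76  0.49]
sp [[3.5, 0.4, -31.5], [2.9, 0.4, -33.8], [2.0, 0.4, -35.6], [-0.1, 0.4, -35.7]]
bar [[-1.9, 0.4, -36.2], [-16.8, 0.4, -18.7], [-18.4, 0.4, -19.2], [-20.5, 0.4, -19.1], [-22.5, 0.4, -19.2], [-25.0, 0.4, -18.7], [-27.5, 0.4, -18.2], [-29.3, 0.4, -18.5], [-29.8, 0.4, -20.3], [-30.4, 0.4, -22.1], [-29.6, 0.4, -25.3], [-32.3, 0.4, -24.6], [-39.5, 0.4, -19.1], [-42.4, 0.4, -18.4], [10.8, 0.3, -75.2], [10.8, 0.3, -76.3]]
collar [[[-29.9, -3.1, -19.0], [-30.0, -2.7, -18.9], [-29.8, 6.1, -19.1]], [[-30.2, -3.1, -21.0], [-29.9, -2.7, -21.5], [-31.6, 6.1, -19.5]], [[-29.9, -3.0, -23.8], [-30.5, -2.6, -23.1], [-31.6, 6.0, -21.9]], [[-33.2, -3.1, -22.5], [-32.2, -2.6, -23.6], [-107.4, 9.8, 58.6]], [[-40.5, -3.3, -16.9], [-40.2, -2.8, -17.2], [-106.6, 9.6, 54.0]], [[-43.2, -3.3, -16.4], [-41.9, -2.8, -17.8], [-106.6, 9.5, 50.2]], [[10.6, -1.7, -74.3], [10.5, -1.4, -74.2], [10.3, 3.5, -74.0]], [[10.5, -1.6, -75.5], [10.6, -1.4, -75.5], [10.8, 3.5, -75.8]]]
```

View pics/w15z.png

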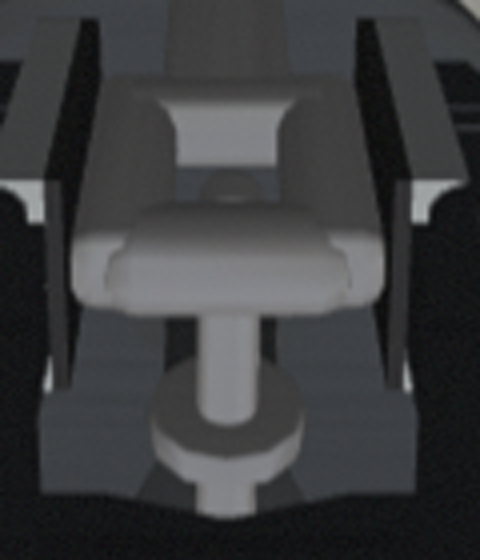

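Emit:
drive_tool([
  {"grip":-1,"travel":[-0.2,0,0],"angular":[0,0,0]},
  {"grip":-1,"travel":[-0.4,0,0],"angular":[0,0,0]},
  {"grip":-1,"travel":[-0.6,0,0],"angular":[0,0,0]},
  {"grip":-1,"travel":[-0.8,0,0],"angular":[0,0,0]},
  {"grip":-1,"travel":[-1.0,0,0],"angular":[0,0,0]},
  {"grip":-1,"travel":[-1.2,0,0],"angular":[0,0,0]},
  {"grip":-1,"travel":[-1.4,0,0],"angular":[0,0,0]},
  {"grip":-1,"travel":[-1.6,0,0],"angular":[0,0,0]},
  {"grip":-1,"travel":[-1.8,0,0],"angular":[0,0,0]},
  {"grip":-1,"travel":[-1.9,0,0],"angular":[0,0,0]},
  {"grip":-1,"travel":[-1.9,0,0],"angular":[0,0,0]},
])

```text
time: 20.08
tcp_pos: [0.5453, 0.0944, 0.1438]
orientation: [0.059, 0.998, 0.0, 0.0]
contact_force: [0.5, -0.0, -1.4]
opening: 0.0294
```

```bash
python3 -c "
from h import *
snap('wrist','w16');snap('scene','s16');snap('side','d16')
";python3 m2.py w16 257 | grep -v '^3\|^29'; python3 -c "
from h import *
cv2.imwrite('pics/w16z.png',cv2.resize(load('w16')['frame'][235:375,200:320,::-1],None,fx=4,fy=4,interpolation=cv2.INTER_CUBIC))"
```

```text
t 20.23 tcp [0.5448 0.0945 0.1438] yaw(x) 173.20 tilt [-0. -0. -1.] F [-0.13 -0.17 -0.42] open 0.029 q [ 0.35  0.64 -0.86  2.04  0.7   0.78  0.51]
sp [[2.4, 0.4, -30.9], [2.3, 0.4, -34.0], [0.8, 0.4, -34.9], [-0.5, 0.4, -36.1]]
bar [[-1.8, 0.4, -37.1], [-13.1, 0.4, -24.5], [-19.2, 0.4, -19.1], [-21.3, 0.4, -18.9], [-23.0, 0.4, -19.4], [-25.7, 0.4, -18.6], [-28.1, 0.4, -18.3], [-29.5, 0.4, -19.0], [-31.3, 0.4, -19.5], [-34.2, 0.4, -18.6], [-36.0, 0.4, -19.0], [-37.9, 0.4, -19.3], [-40.6, 0.4, -18.8], [-42.3, 0.4, -19.3], [9.8, 0.3, -74.8], [10.2, 0.3, -76.4]]
collar [[[-32.2, -3.2, -17.2], [-31.9, -2.7, -17.5], [-87.7, 9.2, 47.1]], [[-34.5, -3.2, -17.0], [-33.4, -2.7, -18.2], [-88.1, 9.1, 43.9]], [[-36.7, -3.2, -17.0], [-36.0, -2.7, -17.8], [-88.5, 8.9, 40.6]], [[-39.3, -3.2, -16.5], [-38.4, -2.8, -17.6], [-88.5, 8.8, 37.2]], [[-41.4, -3.3, -16.7], [-40.3, -2.8, -17.8], [-87.2, 8.6, 32.3]], [[-42.8, -3.3, -17.6], [-41.9, -2.8, -18.6], [-87.2, 8.5, 29.0]], [[9.9, -1.6, -74.3], [9.3, -1.4, -73.6], [9.6, 3.6, -74.0]], [[8.7, -1.7, -74.3], [9.2, -1.4, -74.8], [9.6, 3.5, -75.2]]]
```

View pics/w16z.png

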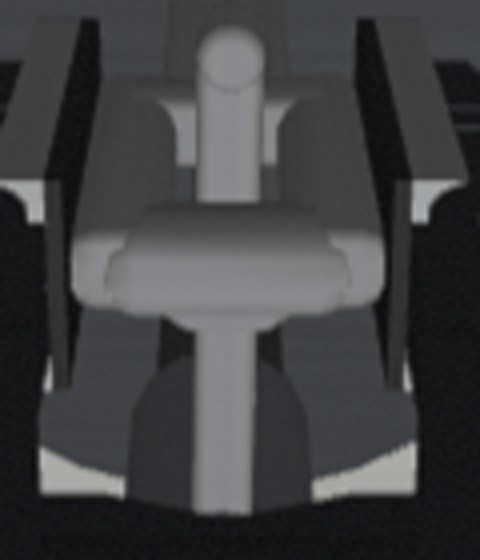

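Emit:
drive_tool([
  {"grip":-1,"travel":[0,0,0.12],"angular":[0,0,0]},
  {"grip":-1,"travel":[0,0,0.24],"angular":[0,0,0]},
  {"grip":-1,"travel":[0,0,0.36],"angular":[0,0,0]},
  {"grip":-1,"travel":[-0.1,0,0.45],"angular":[0,0,0]},
  {"grip":-1,"travel":[-0.2,0,0.45],"angular":[0,0,0]},
  {"grip":-1,"travel":[-0.3,0,0.45],"angular":[0,0,0]},
  {"grip":-1,"travel":[-0.4,0,0.45],"angular":[0,0,0]},
  {"grip":-1,"travel":[-0.45,0,0.45],"angular":[0,0,0]},
  {"grip":-1,"travel":[-0.45,0,0.45],"angular":[0,0,0]},
])

```text
time: 20.98
tcp_pos: [0.5497, 0.0939, 0.1393]
orientation: [0.059, 0.998, 0.0, 0.0]
contact_force: [-1.1, -0.0, -0.3]
opening: 0.0297
```

Emit:
drive_tool([
  {"grip":-1,"travel":[-0.05,0,0],"angular":[0,0,0]},
  {"grip":-1,"travel":[-0.1,0,0],"angular":[0,0,0]},
])

```text
time: 21.15
tcp_pos: [0.5504, 0.0938, 0.1393]
orientation: [0.059, 0.998, -0.0, -0.0]
contact_force: [-0.1, -0.8, -0.7]
opening: 0.0292
```

Emit:
drive_tool([
  {"grip":-1,"travel":[-0.04,0,0],"angular":[0,0,0]},
  {"grip":-1,"travel":[-0.08,0,0],"angular":[0,0,0]},
])

```text
time: 21.32
tcp_pos: [0.5512, 0.0937, 0.1393]
orientation: [0.059, 0.998, -0.0, -0.0]
contact_force: [-0.6, -0.2, -0.5]
opening: 0.0292
```

```bash
python3 -c "
from h import *
snap('wrist','w17');st()
cv2.imwrite('pics/w17z.png',cv2.resize(load('w17')['frame'][235:375,200:320,::-1],None,fx=4,fy=4,interpolation=cv2.INTER_CUBIC))"
```

```text
t 21.37 tcp [0.5511 0.0937 0.1393] yaw(x) 173.19 tilt [-0. -0. -1.] F [-1.19  0.35 -0.99] open 0.0292 q [ 0.35  0.65 -0.85  2.03  0.71  0.78  0.51]
```

View pics/w17z.png

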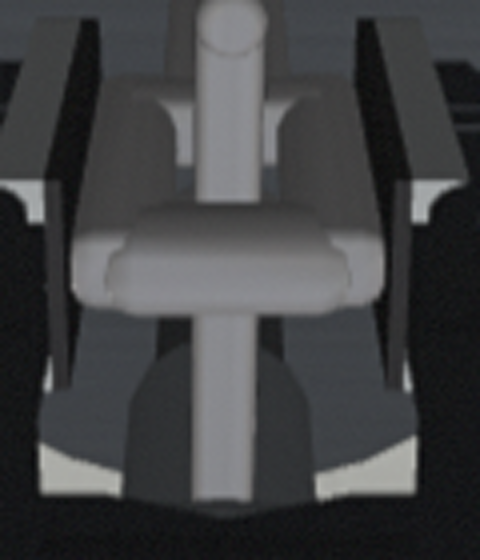

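Not touching yet, so I'll creep further.

Emit:
drive_tool([
  {"grip":-1,"travel":[-0.04,0,0],"angular":[0,0,0]},
  {"grip":-1,"travel":[-0.08,0,0],"angular":[0,0,0]},
  {"grip":-1,"travel":[-0.08,0,0],"angular":[0,0,0]},
])

```text
time: 21.62
tcp_pos: [0.5512, 0.0937, 0.1392]
orientation: [0.059, 0.998, -0.0, -0.001]
contact_force: [-1.1, -0.3, 0.1]
opening: 0.0292
```

Emit:
drive_tool([
  {"grip":-1,"travel":[-0.05,0,0],"angular":[0,0,0]},
  {"grip":-1,"travel":[-0.1,0,0],"angular":[0,0,0]},
  {"grip":-1,"travel":[-0.1,0,0],"angular":[0,0,0]},
])

```text
time: 21.87
tcp_pos: [0.5512, 0.0937, 0.139]
orientation: [0.059, 0.998, -0.0, -0.001]
contact_force: [-6.1, 0.6, 1.1]
opening: 0.0292
```

Emit:
drive_tool([
  {"grip":-1,"travel":[0.1,0,0],"angular":[0,0,0]},
  {"grip":-1,"travel":[0.17,0,0.05],"angular":[0,0,0]},
  {"grip":-1,"travel":[0.17,0,0.1],"angular":[0,0,0]},
  {"grip":-1,"travel":[0.17,0,0.14],"angular":[0,0,0]},
  {"grip":-1,"travel":[0.17,0,0.14],"angular":[0,0,0]},
])

```text
time: 22.28
tcp_pos: [0.5512, 0.0937, 0.1378]
orientation: [0.059, 0.998, 0.0, -0.0]
contact_force: [-2.7, 0.2, -0.4]
opening: 0.0292
```

```bash
python3 -c "
from h import *
snap('wrist','w18');st();snap('scene','s18');hook('s18',130,220)
cv2.imwrite('pics/w18z.png',cv2.resize(load('w18')['frame'][235:375,200:320,::-1],None,fx=4,fy=4,interpolation=cv2.INTER_CUBIC))"
```

```text
t 22.33 tcp [0.5512 0.0937 0.1378] yaw(x) 173.19 tilt [-0.  0. -1.] F [-2.96  0.09 -0.15] open 0.0294 q [ 0.35  0.66 -0.85  2.03  0.71  0.78  0.51]
s18 hook az 173.52 38
```

View pics/w18z.png

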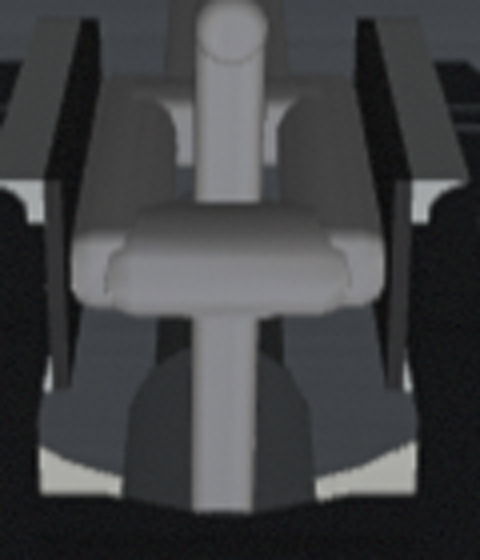

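Emit:
drive_tool([
  {"grip":-1,"travel":[0.1,0,0.04],"angular":[0,0,0]},
  {"grip":-1,"travel":[0.12,0,0.04],"angular":[0,0,0]},
  {"grip":-1,"travel":[0.12,0,0.04],"angular":[0,0,0]},
], squeeze=20)

```text
time: 22.63
tcp_pos: [0.5512, 0.0938, 0.1377]
orientation: [0.06, 0.998, 0.0, 0.001]
contact_force: [-0.3, 0.7, -0.1]
opening: 0.0293
```

Emit:
drive_tool([
  {"grip":-0.28,"travel":[0,0,0],"angular":[0,0,0]},
  {"grip":-0.25,"travel":[0,0,0],"angular":[0,0,0]},
  {"grip":-0.2,"travel":[0,0,0],"angular":[0,0,0]},
  {"grip":-0.15,"travel":[0,0,0],"angular":[0,0,0]},
  {"grip":-0.1,"travel":[0,0,0],"angular":[0,0,0]},
  {"grip":0,"travel":[0,0,0],"angular":[0,0,0]},
  {"grip":0.1,"travel":[0,0,0],"angular":[0,0,0]},
  {"grip":0.2,"travel":[0,0,0],"angular":[0,0,0]},
  {"grip":0.3,"travel":[0,0,0],"angular":[0,0,0]},
  {"grip":0.3,"travel":[0,0,0],"angular":[0,0,0]},
])

```text
time: 23.47
tcp_pos: [0.5501, 0.0938, 0.1375]
orientation: [0.059, 0.998, -0.0, -0.0]
contact_force: [0.0, -0.0, -0.1]
opening: 0.0556
```

```bash
python3 -c "
from h import *
snap('wrist','w19');st();snap('scene','s19');hook('s19',130,220)
cv2.imwrite('pics/w19z.png',cv2.resize(load('w19')['frame'][235:375,180:340,::-1],None,fx=4,fy=4,interpolation=cv2.INTER_CUBIC))"
```

```text
t 23.52 tcp [0.5501 0.0938 0.1375] yaw(x) 173.19 tilt [-0. -0. -1.] F [-0.14 -0.42 -0.48] open 0.0553 q [ 0.35  0.66 -0.85  2.03  0.71  0.78  0.51]
s19 hook az 173.50 44
```

View pics/w19z.png

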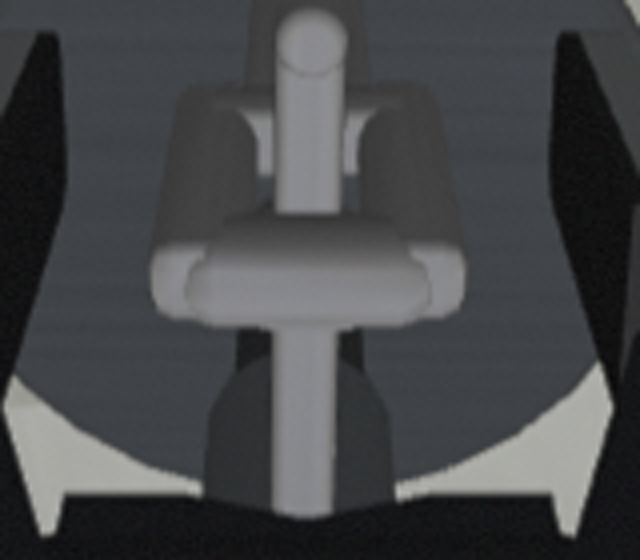

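View pics/s19.png

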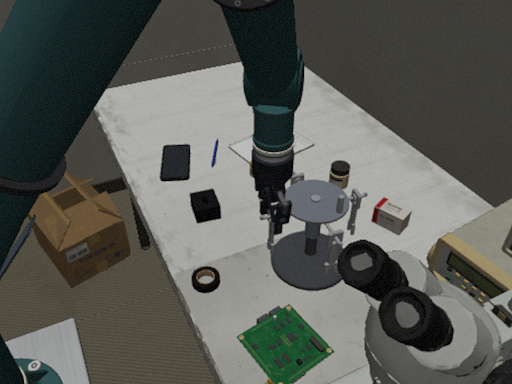

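Emit:
drive_tool([
  {"grip":0.3,"travel":[0.3,0,0],"angular":[0,0,0]},
  {"grip":0.3,"travel":[0.8,0,0],"angular":[0,0,0]},
  {"grip":0.3,"travel":[1.5,0,0],"angular":[0,0,0]},
  {"grip":0.3,"travel":[2.5,0,0],"angular":[0,0,0]},
  {"grip":0.3,"travel":[3.5,0,0],"angular":[0,0,0]},
  {"grip":0.3,"travel":[5,0,0],"angular":[0,0,0]},
  {"grip":0.3,"travel":[6.5,0,-1],"angular":[0,0,0]},
  {"grip":0.3,"travel":[7,0,-4],"angular":[0,0,0]},
  {"grip":0.3,"travel":[7,0,-8],"angular":[0,0,0]},
  {"grip":0.3,"travel":[7,0,-12],"angular":[0,0,0]},
  {"grip":0.3,"travel":[7,0,-15],"angular":[0,0,0]},
  {"grip":0.3,"travel":[7,0,-15],"angular":[0,0,0]},
  {"grip":0.3,"travel":[7,0,-15],"angular":[0,0,0]},
])

```text
time: 24.65
tcp_pos: [0.4806, 0.1026, 0.2891]
orientation: [0.059, 0.998, -0.0, 0.002]
contact_force: [-0.0, -0.7, -0.9]
opening: 0.0557
```

Run:
```python
from h import *
for n,f in [('wrist','w20'),('scene','s20'),('side','d20')]: snap(n,f)
st()
for f in ['w20','s20','d20']:
    hook(f,150,200)
    P=cloud(load(f)).reshape(-1,3);u=np.array([np.cos(np.radians(173.2)),np.sin(np.radians(173.2))]);d=P[:,:2]-AX
    a=d@u;l=d@np.array([-u[1],u[0]]);
    for z0,z1 in [(.166,.182),(.135,.15),(.095,.13),(.062,.08)]:
        m=(a>.07)&(a<.12)&(abs(l)<.02)&(P[:,2]>z0)&(P[:,2]<z1)
        if m.sum()>2: print(z0,m.sum(),'a',np.percentile(a[m],[3,50,97]).round(4),'l',np.percentile(l[m],[3,50,97]).round(4))
    for z,c,n in [(.041,(.677,.416),'jar'),(.019,(.416,.126),'tape')]:
        m=(abs(P[:,2]-z)<.006)&(np.hypot(P[:,0]-c[0],P[:,1]-c[1])<.06)
        if m.sum()>20: print(n,cv2.minEnclosingCircle(P[m][:,:2].astype(np.float32)))
cv2.imwrite('pics/s20z.png',cv2.resize(load('s20')['frame'][160:290,230:390,::-1],None,fx=4,fy=4,interpolation=cv2.INTER_CUBIC))
```

```text
t 24.80 tcp [0.479  0.1014 0.2861] yaw(x) 173.21 tilt [-0.003 -0.002 -1.   ] F [ 0.26 -0.99 -0.98] open 0.0555 q [ 0.54  0.4  -1.08  2.04  0.43  0.96  0.69]
w20 hook az 172.49 243
0.166 408 a [0.0848 0.0936 0.0963] l [-0.0148 -0.001   0.0127]
0.135 165 a [0.0904 0.0952 0.096 ] l [-0.0149  0.0027  0.013 ]
0.095 157 a [0.0934 0.0949 0.0956] l [-0.0082 -0.0009  0.0062]
0.062 80 a [0.0933 0.0953 0.096 ] l [-0.0133  0.0037  0.0115]
jar ((0.6774784326553345, 0.41393035650253296), 0.016354922205209732)
tape ((0.41527071595191956, 0.12663638591766357), 0.03096669539809227)
s20 hook az 173.53 49
0.166 72 a [0.0859 0.0941 0.1143] l [-0.0147  0.0015  0.0146]
0.135 39 a [0.0893 0.0956 0.0969] l [-0.0123  0.0059  0.0146]
0.095 71 a [0.0895 0.0949 0.0964] l [-0.0062  0.0043  0.0077]
0.062 36 a [0.0904 0.0947 0.0967] l [-0.0079  0.0095  0.0135]
jar ((0.6759251952171326, 0.4155162572860718), 0.018067682161927223)
tape ((0.41493308544158936, 0.12421400845050812), 0.031359363347291946)
d20 hook az 170.76 41
0.166 51 a [0.0877 0.0927 0.1038] l [-0.0162 -0.0056  0.0091]
0.135 47 a [0.0892 0.0935 0.0952] l [-0.0167 -0.0066  0.009 ]
0.095 69 a [0.0869 0.0923 0.0944] l [-0.0098 -0.0064  0.0043]
0.062 47 a [0.0874 0.0926 0.0949] l [-0.0154 -0.0083  0.0088]
jar ((0.6779562830924988, 0.4167274832725525), 0.01709865964949131)
tape ((0.41554000973701477, 0.125321626663208), 0.03198164701461792)
```

View pics/s20z.png

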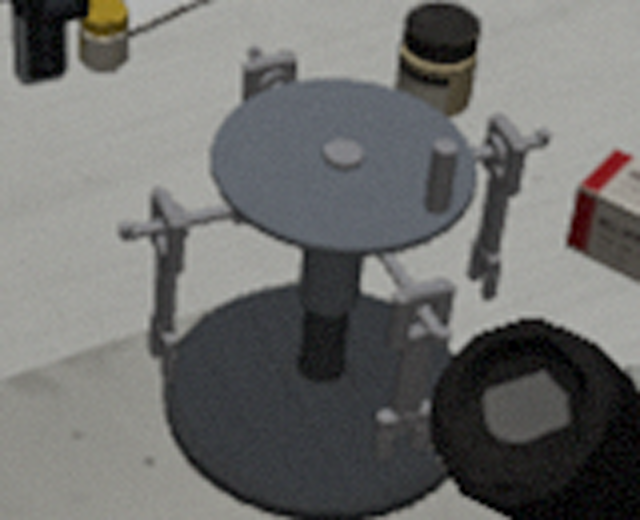

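View pics/w20.png

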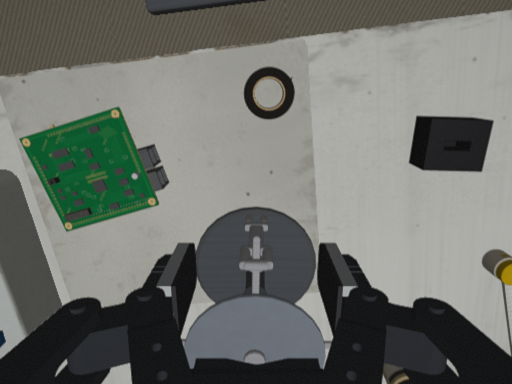

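```bash
python3 -c "
from h import *
st();print(job_done())"
```

```text
t 24.80 tcp [0.479  0.1014 0.2861] yaw(x) 173.21 tilt [-0.003 -0.002 -1.   ] F [ 0.26 -0.99 -0.98] open 0.0555 q [ 0.54  0.4  -1.08  2.04  0.43  0.96  0.69]
the job is handed in; nothing more can be done
None
```

The spanner hangs by its eye on the free hook, with its face at the collar and released. The head is at its stop, and I handed the job in at about 25 s of the 72 s allowed. `job_done()` gives no verdict, so I don't know how it was judged.

**Turning the head:** I pushed the peg round with closed fingers until the hook stopped at about 173° in the world frame. I leaned on it with about 12 N (horizontal part of the wrist reading) for more than 0.5 s.

**One doubt, the 25 N limit:** just before that lean, my push went too far for a moment. The wrist sensor read about 21 N horizontally plus an unexplained 15 N vertically, about 26 N in all. I backed off at once, but I could not see the contact force itself. If the vertical part was real, it could have passed the limit.

**Hanging the spanner:** the eye passed the lip with no noticeable force. I pressed the spanner gently against the collar, reading about 6 N, then eased off, lowered it onto the bar and opened the fingers.

**Last checks:**
- **Spanner:** it hangs upright and centred on the bar. Its outer face is about 8 mm from the estimated collar position, which fits an 8 mm plate lying against the collar.
- **Head angle:** the scene camera puts the hook at 173.5°, against 173.3° just after the push. The wrist camera (172.5°) and side camera (170.8°) disagree by a few millimetres. Both read about the same before the spanner was hung (172.5° and 171.1°), so I put this down to camera calibration.
- **Jar and tape roll:** within about 3 mm of where they started, which is within measurement error.
- **Robot:** clear of everything.

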